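# Clear the wet blocks and knock down the dogs

### The job

The lino blocks on the bench-hook board are wet with ink, so keep the gripper itself off them and off the board: slide the cranked palette knife under each block, lift it out and lay it face up across a bay of the wooden drying rack. When the blocks are all out, knock the board's four sprung steel dogs down flush with its top using the mallet. Leave knife and mallet lying on the bench top and everything else as it stands.

Things in the scene. Friction and masses are not known exactly. Their poses are not given: they have to be found in the camera images.
- board: fixed wooden bench-hook board, x = -60 to 65 mm, y = +-128 mm; origin on its underside; x from the open front to the low back fence, z up. Its top, the lands, is at z = 32 mm. Three bays at y = -76, 0, +76 mm. Four steel dogs stand in the lands at x = -44 mm, y = -114, -38, 38, 114 mm. The fence covers x = 53 to 65 mm, its top at z = 42 mm
- board_bay (a point): on the board at x = 8, y = 0, z = 32 mm: where the underside of a block in the middle bay is centred. Under each bay runs an open channel along x for the knife, 46 mm wide (bay y +-23 mm), floor at z = 12 mm, open at the front (x = -60 mm) and running on beneath the fence. Blocks lie across it on the lands either side
- rack: fixed wooden drying rack, 120 (x) x 286 (y) mm; origin: centre of its underside; x nearly as the board's, z up. Four slats along x with tops at z = 32 mm; three bays between them centred at y = -84, 0, +84 mm (x = 0), each with a channel 50 mm wide for the knife, floor at z = 8 mm, open at both ends. A block laid across a channel rests on the slats either side
- block1: wet lino block inked black with a carved leaf, 80 (x) x 70 (y) x 12 (z) mm, 60 g, origin at the centre of its underside, z up out of the inked face. Starts in one of the board's bays, x nearly along the board's; may be absent
- block2: wet lino block inked red with a carved leaf, 80 (x) x 70 (y) x 12 (z) mm, 60 g, origin at the centre of its underside, z up out of the inked face. Starts in one of the board's bays, x nearly along the board's; may be absent
- block3: wet lino block inked blue with a carved leaf, 80 (x) x 70 (y) x 12 (z) mm, 60 g, origin at the centre of its underside, z up out of the inked face. Starts in one of the board's bays, x nearly along the board's; may be absent
- dog1 (a joint): how far sprung dog 1 (y = -114 mm on the board; a flat-topped steel peg 16 mm across) is driven down, m: 0 fully up (16 mm proud of the board), 0.016 flush with the board top and home. A side spring grips it, so it stays where it is left; about 7 to 9 N drives it
- dog2 (a joint): how far sprung dog 2 (y = -38 mm on the board; a flat-topped steel peg 16 mm across) is driven down, m: 0 fully up (16 mm proud of the board), 0.016 flush with the board top and home. A side spring grips it, so it stays where it is left; about 7 to 9 N drives it
- dog3 (a joint): how far sprung dog 3 (y = 38 mm on the board; a flat-topped steel peg 16 mm across) is driven down, m: 0 fully up (16 mm proud of the board), 0.016 flush with the board top and home. A side spring grips it, so it stays where it is left; about 7 to 9 N drives it
- dog4 (a joint): how far sprung dog 4 (y = 114 mm on the board; a flat-topped steel peg 16 mm across) is driven down, m: 0 fully up (16 mm proud of the board), 0.016 flush with the board top and home. A side spring grips it, so it stays where it is left; about 7 to 9 N drives it
- knife: cranked palette knife standing on its flat blade, 0.13 kg. Origin: foot of the crank, at the blade's underside; x points along the blade to its tip, z up. Blade x = 6 to 100 mm, 36 mm wide (y), 2 mm thick (z = 0 to 2 mm). Crank rises 45 mm at x = 0 to 7 mm. Wooden handle x = -95 to 0 mm, 20 mm wide (y), 18 mm tall, its axis level at z = 45 mm. Grip at point knife_grip
- knife_grip (a point): on the knife handle's axis, 30 mm behind the crank, 45 mm above the blade's underside; pinch firmly across y
- knife_tip (a point): middle of the blade's front edge, 100 mm ahead of the knife's origin
- mallet: beech mallet standing on a face of its square head, 0.30 kg. Origin: centre of the head's underside; x points from the handle to the head, z up. Head 56 (x) x 60 x 60 mm, any of its four long faces may strike. Handle 22 mm square, level at z = 30 mm, from x = -28 to -148 mm
- mallet_grip (a point): on the handle's axis, 55 mm behind the centre of the head; pinch firmly across y
- mallet_head (a point): centre of the mallet's head, 30 mm from each striking face
- jar_yellow: bystander: small ink jar, yellow with black lid, 48 mm across, 62 mm tall, in the aisle between board and rack
- jar_green: bystander: small green ink jar, 48 mm across, 62 mm tall, at the far left
- jar_red: bystander: red ink jar, 60 mm across, 75 mm tall, behind the board or rack
- jar_blue: bystander: blue ink jar, 60 mm across, 75 mm tall, behind the board or rack
- bottle: bystander: silver solvent bottle, 66 mm across, 170 mm tall, at the far right

How it is judged:
By the outcome, as a careful person would: the job done as asked, in the order asked, and still so for the second after the job is handed in, with the robot touching nothing.
Of block1, block2, block3 only 2 to 3 are there at a start; the rules pass over those that are not, and their reading is None.
At some moment in a run one of knife, mallet may be knocked a few centimetres aside while the robot is not near it.
It also fails if it takes over 210 s, if anything falls off the work surface, if the arm or the gripper's body presses on something with over 40 N, if the wrist force passes 120 N, or if a joint passes its speed limit or range.

### The arm

A 7-joint arm with a two-finger parallel gripper is mounted at the origin on the work surface. World frame = base frame: x ahead of the robot, y to its left, z up, the work surface at z = 0. Lengths are in m, angles in rad, forces in N, time in s.
With the tool pointing down it reaches from about 0.4 to 0.85 m from the base axis. Payload 4.5 kg.
Tool frame: the origin (TCP) lies midway between the tips of the shut fingers; the grasp point (between the pads) lies 19 mm behind it; z points along the fingers, y is the line along which they close (so a half turn about z gives the same grasp; the last joint's range is limited). The gripper opens to 88 mm and grips with 3 to 60 N. Pads are 18 mm wide; open, the fingers measure 123 mm over their backs; the gripper's body (75 mm by 187 mm) begins 45 mm behind the grasp point.
Start: joints at [-1.297, 0.689, -0.195, 1.565, 0.157, 0.902, -0.215], TCP at [0.148, 0.607, 0.203] pointing down, gripper open.
Joint ranges: [-3.01, 3.01], [-0.46, 2.08], [-1.47, 1.51], [0.13, 2.56], [-1, 4.14], [0.04, 2.09], [-2.66, 2.66]. Speed limits (rad/s): [2.57, 2.57, 3.14, 3.14, 3.14, 3.14, 3.14].

### API

Orientations are given as a unit quaternion [x, y, z, w].
In Python, from plant import r gives the robot as it stands.
- The arm moves only by the tool move_arm, never from a script. Its argument "targets" is a list that holds one entry, the list of rows, each a list of 7 numbers: the opening, from 0 (shut) to 1 (fully open), then the shift along the tool's x, y, z in mm, then the turn, a rotation vector about the tool's x, y, z in degrees. In form: [[[claw, dx, dy, dz, ax, ay, az], ...]]. A call has 1 to 10 rows; each row is the pose to reach, as a shift and turn from the pose commanded when the call began, along the tool's axes at that moment; what a row does not reach only later rows make up. A row lasts 1/8 s, in which the tool goes at most 62.5 mm and 10.7 degrees, less where a joint would pass 70% of its speed; a pose out of reach is approached as far as the arm can. A call with a gripper value outside its range is refused whole. The fingers move at their own pace and stop on an object; "newtons" is the grip in N (left out, the last holds). Time passes only in rows, so rows that repeat a pose let the fingers close. It gives the time, the measured TCP pose, the force, the opening and the grip force at its end, in the units of the state.
- r.get_state(): the state, without advancing time (a new reading comes with each control period).
- r.snapshot(name): name is "scene" or "side" or "wrist"; returns the picture (384x512x3 uint8, red, green, blue); there is no depth.
- r.camera_info(name): a dict with "fx", "fy", "cx", "cy" (pixels), "k1" (the pictures are not rectified: a ray, as slopes to the right and down, at radius r is drawn at 1 + k1 r^2 times it, then the intrinsics apply), "R" (3x3) and "t" (3): a world point X has camera coordinates R X + t. Camera axes: x right, y down, z forward; pixel columns grow to the right and rows downward; lengths in m; the calibration is good to about 2 mm. A picture is of the moment at which its call begins: read the wrist's pose just before it. camera_info takes no time and is no camera call; for the wrist camera it gives the pose at the moment of the call.
- r.finish_job(): hands the job in; it is judged then, once.
The state is a dict: "clock": time; "q": joint angles; "qd": joint speeds; "joint_torque": joint torques, N m; "tool_pos": TCP position; "eef_rot": TCP orientation; "contact_force": force on the tool from outside, world axes, zero at the start; "moment": the same for the moment, N m; "opening": opening from 0.0 (shut) to 1.0 (fully open); "finger_force": force on a finger pad.
Only numpy, scipy, OpenCV 4.12 (cv2) and the standard library are available. Lean on these libraries where they do the work, as an engineer would, in place of code of your own. Each camera call takes 0.05 s, during which the arm holds its last target. There are 200 camera calls.

## Working session

There is one attempt and no reset: what is moved stays moved. The work goes in short steps, Python scripts to look and compute and a tool call to move; the robot and the scene stay as the last step left them, time stands still between calls to the robot, and variables do not carry over. Pictures are saved under pics/ and viewed, at most 14 in all, crops included, and the job is handed in when it is done.

Besides the shell and the picture viewer there is one more tool, called after "Emit:" as name(argument=value, ...) on one line, values as JSON. move_arm: Moves the arm, as the interface text tells. Its arguments: {"type":"object","properties":{"targets":{"type":"array","items":{"type":"array","items":{"type":"array","items":{"type":"number"}}}},"newtons":{"type":"number"}},"required":["targets"]}

```bash
ls; mkdir -p pics; python3 - <<'E'
from plant import r
import cv2,numpy as np
a=r.snapshot("scene");b=r.snapshot("side")
cv2.imwrite("pics/scene0.png",a[:,:,::-1]);cv2.imwrite("pics/side0.png",b[:,:,::-1])
for n in("scene","side","wrist"):
    print(n,{k:np.round(v,3).tolist() for k,v in r.camera_info(n).items()})
s=r.get_state();print(s)
E
```

```text
pics
scene {'fx': 381.355, 'fy': 381.355, 'cx': 256.63, 'cy': 192.657, 'k1': -0.103, 'R': [[-0.186, 0.982, 0.005], [0.847, 0.163, -0.506], [-0.498, -0.09, -0.863]], 't': [0.123, -0.477, 1.668]}
side {'fx': 371.607, 'fy': 371.607, 'cx': 256.906, 'cy': 182.886, 'k1': -0.031, 'R': [[-0.979, -0.204, 0.0], [-0.151, 0.724, -0.673], [0.137, -0.659, -0.74]], 't': [0.61, 0.141, 1.083]}
wrist {'fx': 277.13, 'fy': 277.13, 'cx': 253.903, 'cy': 190.942, 'k1': -0.007, 'R': [[0.237, 0.971, -0.001], [0.926, -0.226, 0.302], [0.293, -0.073, -0.953]], 't': [-0.623, -0.042, 0.391]}
{'clock': 0.1, 'q': array([-1.29719628,  0.68990294, -0.19451281,  1.56618429,  0.15729074,
        0.90249501, -0.21512525]), 'qd': array([ 2.10684446e-03, -1.44204274e-03, -9.06317919e-04, -3.44211496e-03,
       -6.13809564e-04, -6.14787509e-06, -1.11718203e-03]), 'joint_torque': array([-2.77329695e-03, -5.28498888e+01, -1.27155863e+00, -1.53837276e+01,
       -5.25867334e-02,  1.99642833e-03,  4.98994518e-05]), 'tool_pos': array([0.14834743, 0.60652602, 0.20250318]), 'eef_rot': array([ 1.19596603e-01,  9.92822246e-01, -7.99385279e-04, -4.03762554e-05]), 'contact_force': array([-0.81937153,  0.51139703,  0.14948445]), 'moment': array([0.01057417, 0.01612339, 0.03019263]), 'finger_force': 0.0, 'opening': 1.0006367029244696}
```

View pics/scene0.png

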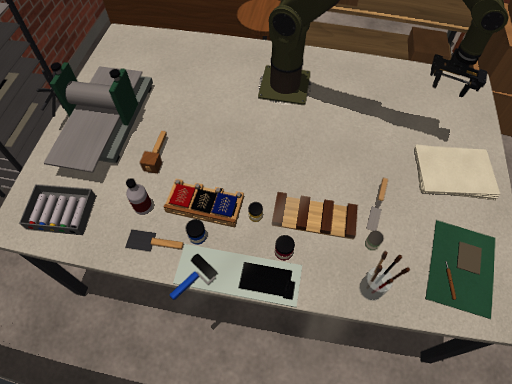

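View pics/side0.png

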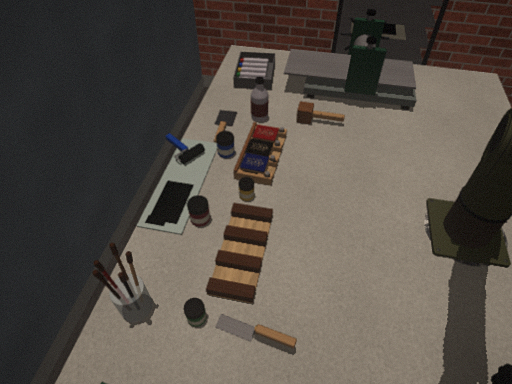

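The scene has all three blocks on the board: red, black and blue at (183,195), (205,201) and (226,206). The rack is at (316,215), the knife at (378,205), the mallet at (155,152) and the yellow jar at (256,211). The side view agrees.

```bash
cat > h.py <<'E'
import numpy as np,cv2
from scipy.spatial.transform import Rotation as Ro
from plant import r
def rays(c,px):
    p=(np.atleast_2d(px)-[c["cx"],c["cy"]])/[c["fx"],c["fy"]]
    u=p.copy()
    for _ in range(20): u=p/(1+c["k1"]*(u**2).sum(1,keepdims=True))
    R=np.array(c["R"]);d=np.c_[u,np.ones(len(u))]@R
    return -R.T@np.array(c["t"]),d
def plane(c,px,z):
    o,d=rays(c,px);return o+d*((z-o[2])/d[:,2])[:,None]
def proj(c,X):
    q=np.atleast_2d(X)@np.array(c["R"]).T+np.array(c["t"]);u=q[:,:2]/q[:,2:]
    u=u*(1+c["k1"]*(u**2).sum(1,keepdims=True));return u*[c["fx"],c["fy"]]+[c["cx"],c["cy"]]
def snap(n,f=None):
    c=r.camera_info(n);a=r.snapshot(n)[:,:,::-1].copy()
    if f: cv2.imwrite("pics/"+f,a)
    return c,a
def tool():
    s=r.get_state();return np.array(s["tool_pos"]),Ro.from_quat(s["eef_rot"])
def rel(pos,rot):
    "shift mm and turn deg in tool axes from measured pose"
    p,R=tool();print("shift",np.round(R.inv().apply(np.array(pos)-p)*1e3,1),"turn",np.round((R.inv()*rot).as_rotvec(degrees=True),1))
def down(yaw):
    "tool pointing down, tool y (closing line) at world yaw deg"
    y=np.radians(yaw);Y=[np.cos(y),np.sin(y),0];Z=[0,0,-1];X=np.cross(Y,Z)
    return Ro.from_matrix(np.c_[X,Y,Z])
E
python3 - <<'E'
from h import *
c=r.camera_info("scene")
for n,p,z in [("knife handle",(383,188),.045),("blade",(375,218),0),("mallet head",(151,160),.06),("mallet hnd end",(163,136),.04),("board",(204,202),.03),("rack",(316,215),.03),("yel",(256,211),.06),("green",(374,240),.06)]:
    print(n,plane(c,[p],z).round(3))
print(tool()[1].as_matrix().round(3))
w=r.camera_info("wrist");p,R=tool()
print("cam in tool",R.inv().apply(-np.array(w["R"]).T@w["t"]-p).round(4)); print((np.array(w["R"])@R.as_matrix()).round(3))
rel([0.5,0.3,0.30],down(0)); rel([0.5,0.3,0.30],down(90));rel([0.5,0.3,0.30],down(-90));
E
```

```text
knife handle [[0.488 0.427 0.045]]
blade [[0.59  0.414 0.   ]]
mallet head [[ 0.539 -0.418  0.06 ]]
mallet hnd end [[ 0.408 -0.418  0.04 ]]
board [[ 0.656 -0.188  0.03 ]]
rack [[0.633 0.203 0.03 ]]
yel [[ 0.672 -0.     0.06 ]]
green [[0.705 0.398 0.06 ]]
[[-0.971  0.237 -0.   ]
 [ 0.237  0.971 -0.002]
 [-0.    -0.002 -1.   ]]
cam in tool [ 0.0783 -0.001  -0.1816]
[[ 0.     1.    -0.   ]
 [-0.953 -0.    -0.302]
 [-0.302  0.     0.953]]
shift [-414.4 -214.4  -97.1] turn [-0.1  0.1 76.3]
shift [-414.4 -214.4  -97.1] turn [ -0.1  -0.  -13.7]
shift [-414.4 -214.4  -97.1] turn [-0.000e+00  1.000e-01  1.663e+02]
```

Emit:
move_arm(targets=[[[1,-390,-250,-97,0,0,-13.7],[1,-390,-250,-97,0,0,-13.7],[1,-390,-250,-97,0,0,-13.7],[1,-390,-250,-97,0,0,-13.7],[1,-390,-250,-97,0,0,-13.7],[1,-390,-250,-97,0,0,-13.7],[1,-390,-250,-97,0,0,-13.7],[1,-390,-250,-97,0,0,-13.7],[1,-390,-250,-97,0,0,-13.7],[1,-390,-250,-97,0,0,-13.7]]])

```text
clock: 1.35
tool_pos: [0.4667, 0.2725, 0.2998]
eef_rot: [-0.0, 1.0, 0.0, -0.001]
contact_force: [0.1, 0.3, -0.1]
opening: 0.995
finger_force: 0.0
```

```bash
python3 - <<'E'
from h import *
print(tool()[0],tool()[1].as_matrix().round(3).tolist())
c,a=snap("wrist","w1.png")
import pickle;pickle.dump(c,open("w1.pkl","wb"))
cv2.imwrite("pics/w1b.png",cv2.resize(a,(800,600),interpolation=cv2.INTER_CUBIC))
E
```

```text
[0.46673037 0.27254731 0.29981968] [[-1.0, -0.001, -0.001], [-0.001, 1.0, 0.0], [0.001, 0.0, -1.0]]
```

View pics/w1b.png

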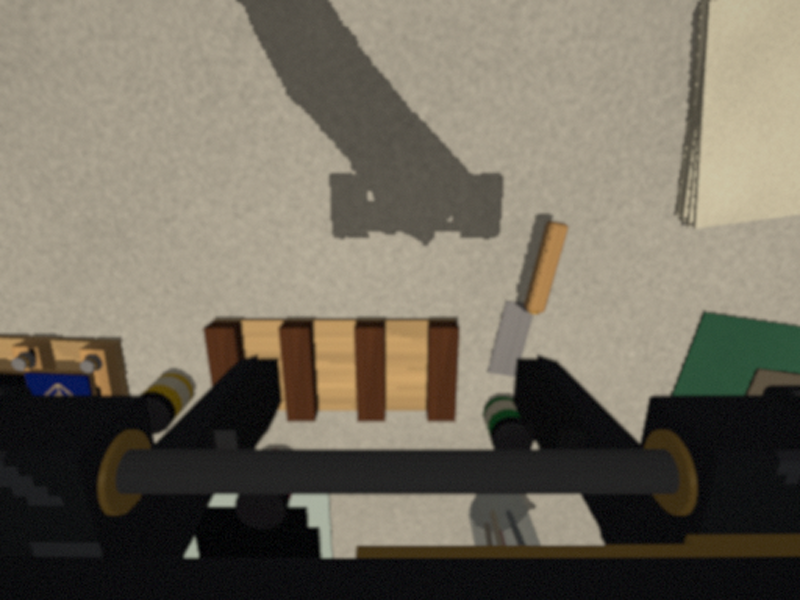

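The wrist view (800x600) shows the whole knife, handle from (557,225) to (537,310) and blade tip at about (502,375). The rack slats run in image columns at x=222, 298, 370 and 443, between rows 322 and 420, and the left one is partly hidden by a finger.

```bash
python3 - <<'E'
from h import *
import pickle
c=pickle.load(open("w1.pkl","rb"));a=cv2.imread("pics/w1.png")
hsv=cv2.cvtColor(a,cv2.COLOR_BGR2HSV)
for uv in [(350,170),(330,215),(285,230),(285,250),(237,230),(285,207),(237,207)]: print(uv,a[uv[1],uv[0]],hsv[uv[1],uv[0]])
def fit(m,z,n=1):
    cs,_=cv2.findContours(m.astype(np.uint8),cv2.RETR_EXTERNAL,cv2.CHAIN_APPROX_NONE)
    for k in sorted(cs,key=cv2.contourArea)[-n:]:
        P=plane(c,k[:,0].astype(float),z)[:,:2]*1e3
        b=cv2.minAreaRect(P.astype(np.float32)); print(cv2.contourArea(k),np.round(b[0],1),np.round(b[1],1),round(b[2],2), cv2.boundingRect(k)); 
        print(cv2.boxPoints(b).round(1).tolist())
H,S,V=[hsv[...,i] for i in range(3)]
roi=np.zeros(H.shape,bool);roi[130:250,308:372]=1
print("handle");fit(roi&(S>110)&(H>8)&(H<25),.054)
print("blade");fit(roi&(S<40)&(V>80)&(np.arange(384)[:,None]>190)&(np.arange(512)[None]<345)&(V<140),.002)
roi[:]=0;roi[200:275,125:300]=1
print("slats");fit(roi&(H<12)&(S>120)&(V>45)&(V<120),.032,4)
E
```

```text
(350, 170) [ 78 130 175] [ 16 141 175]
(330, 215) [117 124 130] [ 16  25 130]
(285, 230) [27 48 82] [ 11 171  82]
(285, 250) [24 46 78] [ 12 177  78]
(237, 230) [27 48 83] [ 11 172  83]
(285, 207) [10 21 36] [ 13 184  36]
(237, 207) [ 8 19 36] [ 12 198  36]
handle
684.5 [492.  421.6] [20.9 94.9] 80.43 (336, 142, 27, 59)
[[443.5, 419.20001220703125], [537.0999755859375, 403.3999938964844], [540.5999755859375, 424.0], [447.0, 439.79998779296875]]
blade
760.0 [590.7 407.9] [ 39.4 103.8] 80.16 (312, 191, 28, 53)
[[536.2000122070312, 397.29998779296875], [638.4000244140625, 379.6000061035156], [645.2000122070312, 418.3999938964844], [542.9000244140625, 436.1000061035156]]
slats
460.5 [597.1  74.2] [67.9 32.8] 0.21 (132, 209, 21, 36)
[[563.0, 90.5], [563.2000122070312, 57.70000076293945], [631.0999755859375, 58.0], [630.9000244140625, 90.80000305175781]]
722.5 [622.  241.2] [118.   28.4] 0.46 (228, 209, 18, 60)
[[562.9000244140625, 254.89999389648438], [563.0999755859375, 226.5], [681.0999755859375, 227.5], [680.7999877929688, 255.89999389648438]]
822.5 [622.  158.8] [ 32.  117.9] 89.94 (180, 209, 22, 60)
[[563.0, 142.89999389648438], [680.9000244140625, 142.6999969482422], [681.0, 174.8000030517578], [563.0999755859375, 174.89999389648438]]
825.0 [621.9 324. ] [117.9  30. ] 0.18 (274, 209, 19, 60)
[[562.9000244140625, 338.79998779296875], [563.0, 308.79998779296875], [681.0, 309.1000061035156], [680.9000244140625, 339.20001220703125]]
```

Emit:
move_arm(targets=[[[1,-42.5,146,150,0,0,9.7],[1,-42.5,146,150,0,0,9.7],[1,-42.5,146,150,0,0,9.7],[1,-42.5,146,150,0,0,9.7],[1,-42.5,146,200,0,0,9.7],[1,-42.5,146,240,0,0,9.7],[1,-42.5,146,274,0,0,9.7],[1,-42.5,146,274,0,0,9.7]]])

```text
clock: 2.4
tool_pos: [0.5068, 0.4175, 0.0234]
eef_rot: [0.083, 0.997, -0.002, -0.003]
contact_force: [-0.8, -0.9, 0.1]
opening: 1.0
finger_force: 0.0
```

Emit:
move_arm(targets=[[[0.1,0,0,0,0,0,0],[0.1,0,0,0,0,0,0],[0.1,0,0,0,0,0,0],[0.1,0,0,0,0,0,0],[0.1,0,0,0,0,0,0],[0.1,0,0,0,0,0,0]]], newtons=60)

```text
clock: 3.15
tool_pos: [0.5105, 0.4176, 0.0263]
eef_rot: [0.085, 0.996, 0.0, -0.0]
contact_force: [0.0, -0.3, -0.1]
opening: 0.344
finger_force: 0.0
```

Emit:
move_arm(targets=[[[0,0,0,0,0,0,0],[0,0,0,0,0,0,0],[0,0,0,0,0,0,0],[0,0,0,0,0,0,0],[0,0,0,0,0,0,0],[0,0,0,0,0,0,0]]], newtons=60)

```text
clock: 3.9
tool_pos: [0.5105, 0.4177, 0.0262]
eef_rot: [0.085, 0.996, 0.0, -0.0]
contact_force: [0.0, 0.3, 0.4]
opening: 0.005
finger_force: 0.0
```

```bash
python3 - <<'E'
from h import *
c,a=snap("side","s1.png"); c,b=snap("wrist","w2.png")
cv2.imwrite("pics/s1b.png",np.hstack([cv2.resize(a[230:384,150:350],(400,308),interpolation=cv2.INTER_CUBIC),cv2.resize(b[:308],(400,308))]))
E
```

```text
(no output)
```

View pics/s1b.png

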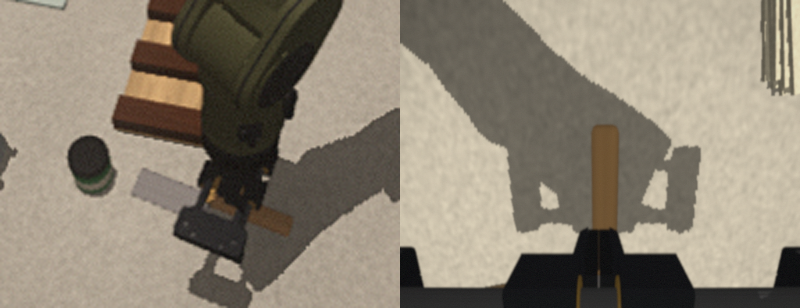

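The side crop shows the knife still on the bench near the gripper. The wrist crop shows the handle lined up, with its end at about pixel (262,126), and running under the shut fingers. I'll measure it.

```bash
python3 - <<'E'
from h import *
c=r.camera_info("wrist");a=cv2.imread("pics/w2.png");hsv=cv2.cvtColor(a,cv2.COLOR_BGR2HSV)
H,S,V=[hsv[...,i] for i in range(3)]
m=((S>110)&(H>8)&(H<25));m[240:]=0
cs,_=cv2.findContours(m.astype(np.uint8),cv2.RETR_EXTERNAL,cv2.CHAIN_APPROX_NONE)
k=max(cs,key=cv2.contourArea);print(cv2.boundingRect(k))
for z in (.054,.03,.009):
    P=plane(c,k[:,0].astype(float),z)[:,:2]*1e3;b=cv2.minAreaRect(P.astype(np.float32));print(z,cv2.boxPoints(b).round(1).tolist(),np.round(b[1],1))
cs2=r.camera_info("side");b=cv2.imread("pics/s1.png")
p0=np.array([492,421.6])/1e3;u=np.array([np.cos(np.radians(-9.7)),np.sin(np.radians(-9.7))])
for s,z in ((-47.5,.054),(147.5,.002),(47.5,.036)):
    X=np.r_[p0+u*s/1e3,z];q=proj(cs2,X)[0];print("expected in side",q, "crop",(q-[150,230])*2)
for px,z in (((134,180),.002),((142,193),.002),((137,170),.002),((292,228),.054)): print(px,plane(cs2,[np.array(px)/2+[150,230]],z).round(4))
print(r.get_state()["finger_force"],tool()[0])
E
```

```text
(246, 125, 34, 107)
0.054 [[443.3999938964844, 423.3999938964844], [505.6000061035156, 412.8999938964844], [508.70001220703125, 431.20001220703125], [446.5, 441.79998779296875]] [18.6 63.1]
0.03 [[445.0, 422.3999938964844], [516.9000244140625, 410.20001220703125], [520.5, 431.3999938964844], [448.6000061035156, 443.6000061035156]] [21.5 73. ]
0.009 [[446.3999938964844, 421.5], [526.7999877929688, 407.8999938964844], [530.7999877929688, 431.5], [450.3999938964844, 445.20001220703125]] [24.  81.6]
expected in side [295.76717078 339.74164215] crop [291.53434155 219.4832843 ]
expected in side [218.16439545 317.73448356] crop [136.3287909  175.46896712]
expected in side [256.04183318 327.33633268] crop [212.08366636 194.67266537]
(134, 180) [[0.6386 0.4028 0.002 ]]
(142, 193) [[0.6248 0.4163 0.002 ]]
(137, 170) [[0.6385 0.3899 0.002 ]]
(292, 228) [[0.4434 0.4387 0.054 ]]
0.0 [0.5105148  0.41766605 0.02625381]
```

```bash
python3 - <<'E'
import cv2,numpy as np
b=cv2.imread("pics/w2.png")[110:384,140:372];a=cv2.imread("pics/s1.png")[290:384,200:320]
cv2.imwrite("pics/z1.png",np.hstack([cv2.resize(b,(464,548),interpolation=cv2.INTER_CUBIC),np.vstack([cv2.resize(a,(336,263),interpolation=cv2.INTER_CUBIC),np.zeros((285,336,3),np.uint8)])]))
E
```

```text
(no output)
```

View pics/z1.png

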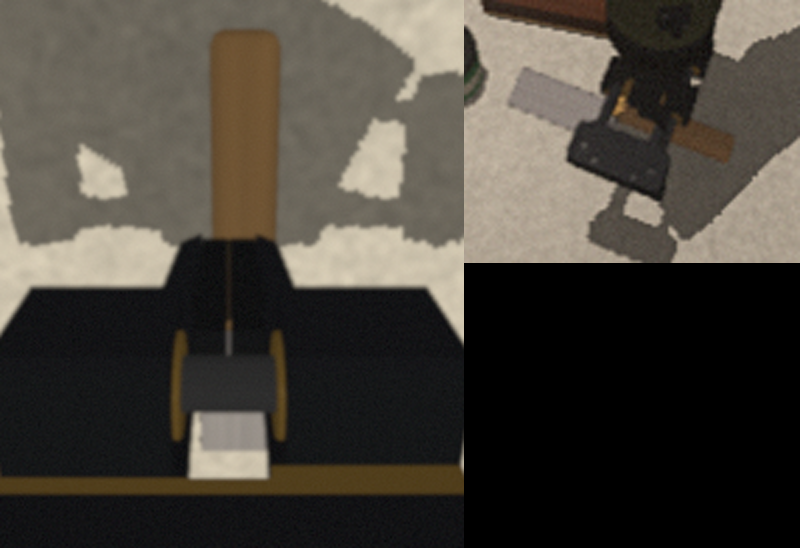

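The fingers are fully shut, with the handle passing under or behind them, so they seem to have closed above it. I'll reopen, go lower (still clear of the bench) and try closing again.

Emit:
move_arm(targets=[[[0.5,0,0,0,0,0,0],[0.5,0,0,0,0,0,0],[0.5,0,0,0,0,0,0],[0.5,0,0,0,0,0,0],[0.5,0,0,0,0,0,0],[0.5,0,0,0,0,0,0],[0.5,0,3,7,0,0,0],[0.5,0,3,14,0,0,0],[0.5,0,3,18,0,0,0]]], newtons=20)

```text
clock: 5.12
tool_pos: [0.5105, 0.4203, 0.0073]
eef_rot: [0.085, 0.996, -0.0, -0.0]
contact_force: [-0.4, 0.2, -0.3]
opening: 0.499
finger_force: 0.0
```

Emit:
move_arm(targets=[[[0,0,0,0,0,0,0],[0,0,0,0,0,0,0],[0,0,0,0,0,0,0],[0,0,0,0,0,0,0],[0,0,0,0,0,0,0],[0,0,0,0,0,0,0],[0,0,0,0,0,0,0]]])

```text
clock: 6.0
tool_pos: [0.511, 0.4208, 0.0084]
eef_rot: [0.085, 0.996, 0.0, 0.0]
contact_force: [-0.3, 0.6, 0.9]
opening: 0.224
finger_force: 19.9
```

```bash
python3 - <<'E'
from h import *
c,a=snap("wrist","w3.png");s,b=snap("side","s3.png")
p,R=tool();print(p,proj(c,p),"side",proj(s,[p,p+[0,0,.019],p+[0,0,.04],p+[0,0,.06]]).round(1).tolist())
E
```

```text
[0.51099816 0.4208261  0.00838496] [[255.22983089 218.88395752]] side [[267.0, 337.2], [267.2, 334.2], [267.4, 330.8], [267.6, 327.5]]
```

The grip now holds at an opening of 0.224, which is 20 mm, so the real fingertips sit higher than the nominal TCP. I'll go down carefully for a fuller grip and watch the force.

Emit:
move_arm(targets=[[[0.4,0,0,0,0,0,0],[0.4,0,0,0,0,0,0],[0.4,0,0,0,0,0,0],[0.4,0,0,3,0,0,0],[0.4,0,0,6,0,0,0],[0.4,0,0,8,0,0,0],[0.4,0,0,10,0,0,0],[0.4,0,0,10,0,0,0]]])

```text
clock: 7.1
tool_pos: [0.5109, 0.4205, -0.002]
eef_rot: [0.085, 0.996, -0.0, -0.0]
contact_force: [-0.4, 0.9, 0.3]
opening: 0.404
finger_force: 0.0
```

```bash
python3 - <<'E'
from h import *
a=cv2.imread("pics/w3.png")[110:384,100:412];b=cv2.imread("pics/s3.png")[270:384,200:330]
cv2.imwrite("pics/z3.png",np.hstack([cv2.resize(a,(468,411)),cv2.resize(b,(330,289),interpolation=cv2.INTER_CUBIC)[:] if 0 else np.vstack([cv2.resize(b,(330,289),interpolation=cv2.INTER_CUBIC),np.zeros((122,330,3),np.uint8)])]))
E
```

```text
(no output)
```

View pics/z3.png

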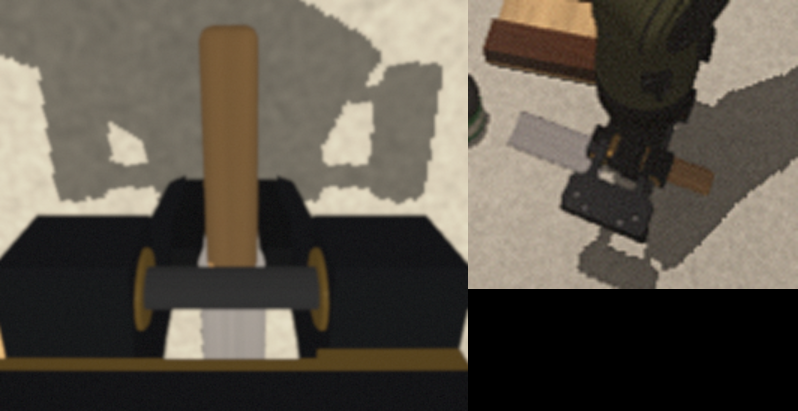

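The TCP reads -2 mm with no contact, so the offset is real: the tips sit roughly 35 to 40 mm above the reported TCP. The picture shows the handle between the pads.

Emit:
move_arm(targets=[[[0.4,0,0,3,0,0,0],[0.4,0,0,6,0,0,0],[0.4,0,0,9,0,0,0],[0.4,0,0,9,0,0,0],[0,0,0,9,0,0,0],[0,0,0,9,0,0,0],[0,0,0,9,0,0,0],[0,0,0,9,0,0,0],[0,0,0,9,0,0,0]]], newtons=60)

```text
clock: 8.22
tool_pos: [0.511, 0.4207, -0.0107]
eef_rot: [0.085, 0.996, 0.0, 0.0]
contact_force: [0.8, -0.2, 0.8]
opening: 0.215
finger_force: 60.0
```

Emit:
move_arm(targets=[[[0,0,0,0,0,0,0],[0,0,0,-5,0,0,0],[0,0,0,-10,0,0,0],[0,0,0,-20,0,0,0],[0,0,0,-40,0,0,0],[0,0,0,-40,0,0,0]]])

```text
clock: 8.98
tool_pos: [0.5125, 0.422, 0.0318]
eef_rot: [0.085, 0.996, 0.002, 0.002]
contact_force: [0.4, 0.8, -2.3]
opening: 0.213
finger_force: 60.0
```

```bash
python3 - <<'E'
from h import *
w,a=snap("wrist","w4.png");s,b=snap("side","s4.png");c,d=snap("scene","c4.png")
st=r.get_state();print(st["contact_force"],st["moment"],tool()[0])
cv2.imwrite("pics/z4.png",np.hstack([cv2.resize(a[60:],(420,266)),cv2.resize(b[250:384,180:350],(338,266),interpolation=cv2.INTER_CUBIC)]))
E
```

```text
[ 0.5975137  -0.13521638 -0.88590127] [ 0.00604441  0.08655675 -0.02339808] [0.51088998 0.42045691 0.02928191]
```

View pics/z4.png

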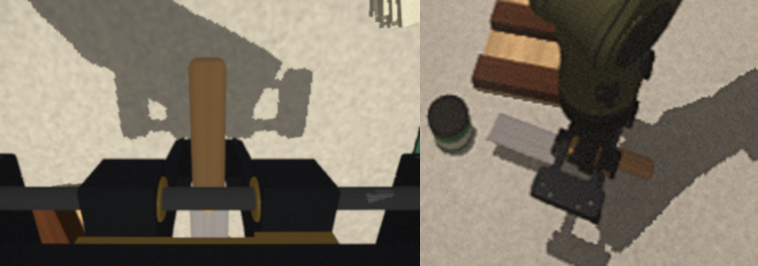

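Emit:
move_arm(targets=[[[0,0,0,-60,0,0,0],[0,0,0,-120,0,0,0],[0,0,0,-180,0,0,0],[0,0,0,-240,0,0,-5],[0,0,0,-270,0,0,-9.7],[0,0,0,-270,0,0,-9.7],[0,0,0,-270,0,0,-9.7]]])

```text
clock: 10.0
tool_pos: [0.5101, 0.4195, 0.2967]
eef_rot: [0.001, 1.0, -0.002, -0.001]
contact_force: [0.1, -0.3, -1.2]
opening: 0.216
finger_force: 60.0
```

Emit:
move_arm(targets=[[[0,-40,-45,0,0,0,0],[0,-80,-90,0,0,0,0],[0,-120,-135,0,0,0,0],[0,-160,-180,0,0,0,0],[0,-190,-220,0,0,0,0],[0,-190,-220,0,0,0,0],[0,-190,-220,0,0,0,0]]])

```text
clock: 10.88
tool_pos: [0.6995, 0.201, 0.2966]
eef_rot: [0.0, 1.0, -0.0, -0.002]
contact_force: [-0.2, 0.4, -1.4]
opening: 0.219
finger_force: 60.0
```

```bash
python3 - <<'E'
from h import *
import pickle
c,a=snap("wrist","w5.png");pickle.dump((c,r.get_state()),open("w5.pkl","wb"));print(tool()[0])
E
```

```text
[0.69923406 0.20213466 0.29731927]
```

Emit:
move_arm(targets=[[[0,0,-60,0,0,0,0],[0,0,-120,0,0,0,0],[0,0,-180,0,0,0,0],[0,0,-240,0,0,0,0],[0,0,-300,0,0,0,0],[0,0,-360,0,0,0,0],[0,0,-400,0,0,0,0],[0,0,-400,0,0,0,0],[0,0,-400,0,0,0,0],[0,0,-400,0,0,0,0]]])

```text
clock: 12.18
tool_pos: [0.701, -0.1963, 0.2992]
eef_rot: [-0.002, 1.0, 0.001, -0.0]
contact_force: [-0.3, -0.2, -0.5]
opening: 0.217
finger_force: 60.0
```

```bash
python3 - <<'E'
from h import *
import pickle
c,a=snap("wrist","w6.png");pickle.dump((c,r.get_state()),open("w6.pkl","wb"));p,R=tool();print(p,R.as_matrix().round(4).tolist())
cv2.imwrite("pics/w6b.png",cv2.resize(a,(800,600),interpolation=cv2.INTER_CUBIC))
snap("scene","c6.png");snap("side","s6.png")
E
```

```text
[ 0.70095441 -0.19677259  0.29925586] [[-1.0, -0.0028, 0.0], [-0.0028, 1.0, 0.0013], [-0.0, 0.0013, -1.0]]
```

View pics/w6b.png

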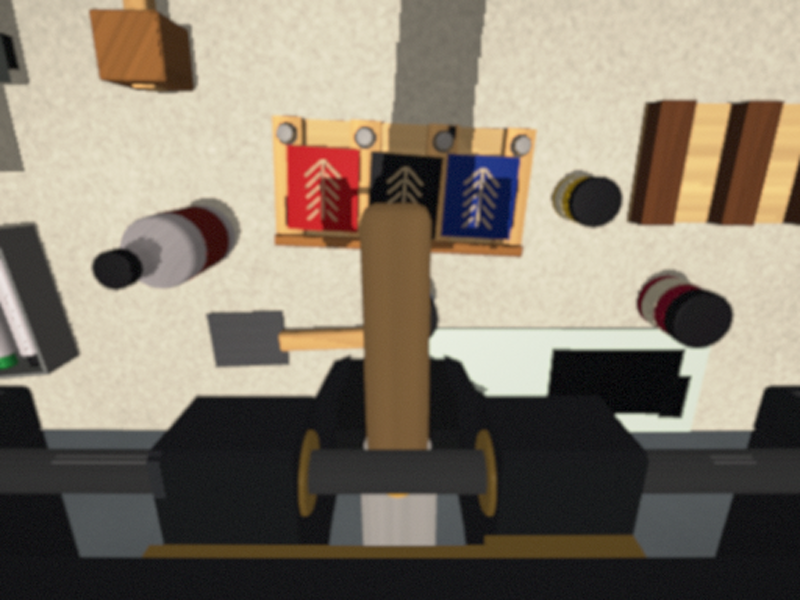

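The overhead board view (800x600) shows the dogs at about (287,132), (364,136), (443,139) and (521,145). The blocks are red at (323,190), black at (405,185) and blue at (480,197). The knife handle is centred between the pads at column 397, and the mallet head is at (140,50).

```bash
python3 - <<'E'
from h import *
import pickle
c,st=pickle.load(open("w6.pkl","rb"));a=cv2.imread("pics/w6.png");k=512/800
hsv=cv2.cvtColor(a,cv2.COLOR_BGR2HSV);H,S,V=[hsv[...,i].astype(int) for i in range(3)]
# dogs: refine by low-saturation blob centroid near picks
D=[]
for u,v in [(287,132),(364,136),(443,139),(521,145)]:
    u,v=u*k,v*k;yy,xx=np.mgrid[:384,:512];m=((xx-u)**2+(yy-v)**2<81)&(S<60)&(V>70)
    D.append([xx[m].mean(),yy[m].mean()]);print(m.sum(),D[-1])
P=plane(c,D,.048)[:,:2]*1e3
print("dogs",P.round(1).tolist(),"spacing",np.diff(P,axis=0).round(1).tolist())
d=P[3]-P[0];yaw=np.degrees(np.arctan2(-d[0],d[1]));t=np.radians(yaw)
ux=np.array([np.cos(t),np.sin(t)]);uy=np.array([-ux[1],ux[0]])
O=P.mean(0)+44*ux;print("board yaw",yaw,"origin",O)
def fit(m,z,n=1,amin=200):
    cs,_=cv2.findContours(m.astype(np.uint8),cv2.RETR_EXTERNAL,cv2.CHAIN_APPROX_NONE)
    for q in sorted(cs,key=cv2.contourArea)[-n:]:
        W=plane(cc,q[:,0].astype(float),z)[:,:2]*1e3;b=cv2.minAreaRect(W.astype(np.float32))
        print(cv2.contourArea(q),np.round(b[0],1),np.round(b[1],1),round(b[2],2),"board frame",[((np.array(b[0])-O)@e).round(1) for e in(ux,uy)])
cc=c
roi=np.zeros(H.shape,bool);roi[80:170,170:345]=1
print("red");fit(roi&((H<6)|(H>174))&(S>180)&(V>100),.044)
print("blue");fit(roi&(H>110)&(H<130)&(S>120),.044)
print("black");fit(roi&(V<45)&(np.arange(512)>230)&(np.arange(512)<286)&(np.arange(384)[:,None]>94),.044)
# fence top edge, mallet
cc,st5=pickle.load(open("w5.pkl","rb"));b=cv2.imread("pics/w5.png");h5=cv2.cvtColor(b,cv2.COLOR_BGR2HSV)
print("rack");fit((h5[...,0]<13)&(h5[...,1]>120)&(h5[...,2]>45)&(h5[...,2]<120)&(np.arange(384)[:,None]<240),.032,5)
# knife handle in tool frame
p=np.array(st["tool_pos"]);m=(S>80)&(H>8)&(H<25)&(np.arange(512)>225)&(np.arange(512)<282)&(np.arange(384)[:,None]>165)&(np.arange(384)[:,None]<285)
cc=c;print("handle z",p[2]+.0107+.054,"tcp",p);fit(m,p[2]+.0107+.054)
E
grep -c . h.py
```

```text
91 [np.float64(182.28571428571428), np.float64(84.67032967032966)]
109 [np.float64(233.09174311926606), np.float64(87.44954128440367)]
99 [np.float64(283.6060606060606), np.float64(89.87878787878788)]
99 [np.float64(333.57575757575756), np.float64(93.01010101010101)]
dogs [[596.8, -301.7], [600.4, -227.5], [603.5, -153.3], [607.5, -79.3]] spacing [[3.6, 74.2], [3.1, 74.2], [4.0, 74.0]]
board yaw -2.769784212982738 origin [ 645.99473603 -192.57621706]
red
1094.0 [ 648.8 -269.7] [68.2 78.9] 85.89 board frame [np.float64(6.6), np.float64(-76.9)]
blue
2108.0 [ 655.8 -115. ] [67.8 76.2] 87.01 board frame [np.float64(6.0), np.float64(78.0)]
black
804.5 [ 653.6 -190. ] [66.  73.6] 85.62 board frame [np.float64(7.5), np.float64(2.9)]
rack
0.0 [616.4 145.1] [0.  4.3] 42.55 board frame [np.float64(-45.9), np.float64(335.9)]
1285.5 [624.5 157.4] [ 30.8 115.2] 89.68 board frame [np.float64(-38.4), np.float64(348.5)]
1356.5 [623.1 240. ] [115.   31.2] 0.33 board frame [np.float64(-43.8), np.float64(431.0)]
1614.5 [624.4  75.5] [115.4  34.4] 0.4 board frame [np.float64(-34.5), np.float64(266.7)]
1644.5 [623.7 321.7] [ 35.9 113.9] 89.48 board frame [np.float64(-47.1), np.float64(512.6)]
handle z 0.3639558579012823 tcp [ 0.70095441 -0.19677259  0.29925586]
5009.0 [ 678.  -198.9] [60.1 22.5] 1.51 board frame [np.float64(32.3), np.float64(-4.8)]
27
```

Emit:
move_arm(targets=[[[0,51,18,0,0,0,3],[0,103,37,0,0,0,3],[0,154,55,0,0,0,3],[0,205,73,0,0,0,3],[0,256.5,91.5,0,0,0,3],[0,256.5,91.5,60,0,0,3],[0,256.5,91.5,120,0,0,3],[0,256.5,91.5,180,0,0,3],[0,256.5,91.5,220,0,0,3],[0,256.5,91.5,220,0,0,3]]])

```text
clock: 13.58
tool_pos: [0.4428, -0.107, 0.0775]
eef_rot: [0.026, 1.0, 0.0, -0.002]
contact_force: [-0.1, -0.0, -0.7]
opening: 0.215
finger_force: 60.0
```

```bash
cat >> h.py <<'E'
bO=np.array([.6455,-.1923]);bY=-2.8;rO=np.array([.624,.1986]);rY=.2
def knife(o,yaw,x,y,zb):
    "rel move so the knife origin is at x,y mm in frame (o,yaw), blade underside at zb mm"
    t=np.radians(yaw);u=np.array([np.cos(t),np.sin(t)]);v=np.array([-u[1],u[0]])
    p=o+(u*(x-30)+v*(y+.5))/1e3;rel([*p,zb/1e3-.0107],down(90+yaw))
E
python3 -c "
from h import *
for k in range(3): knife(bO,bY,-175,76.5,20);print(tool()[0]);r.snapshot('side')
c,a=snap('scene','c7.png')"
```

```text
shift [-2.   1.7 68.2] turn [ 0.  -0.3 -0.2]
[ 0.44279213 -0.1070357   0.07752765]
shift [-0.4  2.  69.8] turn [ 0.  -0.1 -0.2]
[ 0.44410697 -0.10736264  0.07912908]
shift [ 0.8  2.2 70.8] turn [-0.   0.1 -0.2]
[ 0.44506285 -0.10759088  0.08014318]
```

Emit:
move_arm(targets=[[[0,0,2,30,0,0,-0.2],[0,0,2,60,0,0,-0.2],[0,0,2,70,0,0,-0.2],[0,0,2,70,0,0,-0.2],[0,0,2,70,0,0,-0.2]]])

```text
clock: 14.4
tool_pos: [0.4451, -0.106, 0.0103]
eef_rot: [0.025, 1.0, -0.0, 0.001]
contact_force: [0.2, 0.9, -1.4]
opening: 0.214
finger_force: 60.0
```

```bash
python3 - <<'E'
from h import *
knife(bO,bY,-50,76.5,20);print(tool()[0])
s,b=snap("side");c,a=snap("scene")
cv2.imwrite("pics/z8.png",np.hstack([cv2.resize(a[150:240,140:280],(420,270),interpolation=cv2.INTER_CUBIC),cv2.resize(b[110:200,215:335],(360,270),interpolation=cv2.INTER_CUBIC)]))
E
```

```text
shift [-124.4    0.8    1.3] turn [ 0.   0.1 -0.1]
[ 0.4450707  -0.10603572  0.01032578]
```

View pics/z8.png

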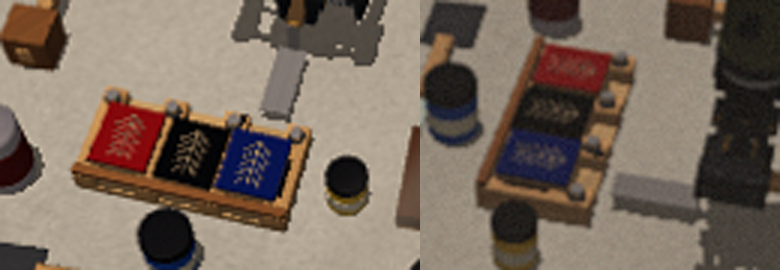

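The scene and side crops show the blade in front of the blue bay. It may be a few mm too far to +y, so I'll check numerically.

```bash
python3 - <<'E'
from h import *
t=np.radians(bY);u=np.array([np.cos(t),np.sin(t)]);v=np.array([-u[1],u[0]])
for n,o,sc,dogs,tip,edge in [("scene",(140,150),3,[(117,97),(173,108),(234,121),(296,134)],[(263,110),(295,117)],None),("side",(215,110),3,[(620-420,60),(607-420,101),(592-420,143),(577-420,190)],[(615-420,178),(613-420,205)],None)]:
    c=r.camera_info(n)
    D=plane(c,np.array(dogs)/sc+o,.048)[:,:2];T=plane(c,np.array(tip)/sc+o,.0215)[:,:2]
    print(n,"dogs bf",[(round(((d-bO)@u)*1e3,1),round(((d-bO)@v)*1e3,1)) for d in D],"tip bf",[(round(((d-bO)@u)*1e3,1),round(((d-bO)@v)*1e3,1)) for d in T])
E
```

```text
scene dogs bf [(np.float64(-35.4), np.float64(-101.5)), (np.float64(-36.6), np.float64(-31.9)), (np.float64(-36.6), np.float64(43.2)), (np.float64(-36.8), np.float64(118.1))] tip bf [(np.float64(-74.2), np.float64(66.1)), (np.float64(-73.9), np.float64(106.1))]
side dogs bf [(np.float64(-47.9), np.float64(-96.1)), (np.float64(-48.7), np.float64(-21.3)), (np.float64(-47.7), np.float64(50.2)), (np.float64(-48.4), np.float64(123.8))] tip bf [(np.float64(-79.1), np.float64(70.7)), (np.float64(-85.6), np.float64(110.9))]
```

```bash
python3 - <<'E'
from h import *
t=np.radians(bY);u=np.array([np.cos(t),np.sin(t)]);v=np.array([-u[1],u[0]])
for n in("scene","side"):
    c,a=snap(n); hsv=cv2.cvtColor(a,cv2.COLOR_BGR2HSV)
    p,_=tool();org=np.r_[bO+(u*-175+v*76.5)/1e3,.022]
    q=proj(c,[np.r_[org[:2]+u*s/1e3,.022] for s in (20,55,95)])
    print(n,q.round(1).tolist())
    # brightness profile across blade at 3 stations
    for s in (25,40,60,80,92):
        ys=np.arange(-34,36,2.);pts=proj(c,[np.r_[org[:2]+(u*s+v*y)/1e3,.022] for y in ys])
        g=cv2.remap(cv2.cvtColor(a,cv2.COLOR_BGR2GRAY),pts[:,0].astype(np.float32)[None],pts[:,1].astype(np.float32)[None],cv2.INTER_LINEAR)[0]
        print(s,g.tolist())
E
```

```text
scene [[236.3, 169.1], [233.8, 176.8], [230.9, 185.8]]
25 [169, 170, 170, 170, 169, 166, 164, 159, 147, 130, 122, 121, 122, 122, 122, 122, 122, 122, 121, 120, 121, 123, 123, 124, 124, 119, 90, 73, 85, 112, 149, 164, 165, 163, 160]
40 [173, 172, 170, 168, 166, 169, 170, 162, 149, 132, 121, 121, 122, 123, 123, 122, 122, 122, 121, 120, 121, 123, 123, 124, 122, 115, 93, 84, 126, 158, 162, 164, 164, 164, 165]
60 [170, 170, 169, 168, 167, 166, 167, 162, 146, 133, 125, 122, 123, 123, 123, 123, 124, 123, 121, 121, 121, 123, 123, 123, 121, 117, 106, 83, 94, 139, 164, 167, 168, 166, 166]
80 [167, 166, 166, 166, 166, 166, 165, 162, 153, 134, 123, 121, 121, 123, 123, 122, 122, 122, 121, 120, 121, 122, 122, 122, 121, 112, 89, 88, 112, 144, 166, 171, 172, 170, 168]
92 [174, 174, 174, 173, 172, 173, 170, 163, 150, 131, 123, 121, 121, 122, 122, 121, 121, 121, 120, 120, 121, 122, 122, 122, 122, 112, 95, 81, 69, 115, 162, 163, 164, 164, 165]
side [[302.5, 174.7], [291.9, 172.7], [279.9, 170.5]]
25 [144, 143, 143, 144, 146, 145, 142, 137, 127, 118, 111, 105, 102, 101, 101, 104, 106, 106, 106, 105, 104, 103, 104, 107, 101, 94, 84, 73, 68, 69, 69, 67, 66, 67, 69]
40 [140, 142, 143, 142, 142, 142, 141, 135, 126, 117, 109, 101, 102, 103, 103, 102, 102, 102, 102, 104, 106, 107, 107, 105, 99, 92, 84, 75, 69, 64, 64, 66, 68, 66, 64]
60 [143, 144, 144, 143, 142, 142, 143, 138, 128, 118, 111, 104, 103, 104, 105, 105, 105, 104, 104, 104, 103, 103, 104, 105, 100, 94, 86, 77, 70, 69, 67, 68, 68, 67, 66]
80 [143, 144, 144, 145, 147, 147, 147, 143, 132, 121, 113, 106, 103, 102, 102, 102, 103, 102, 101, 100, 101, 102, 103, 105, 101, 95, 89, 83, 77, 72, 67, 66, 66, 67, 69]
92 [147, 147, 146, 145, 144, 143, 142, 135, 128, 119, 111, 104, 102, 100, 101, 103, 104, 103, 101, 100, 100, 101, 101, 101, 100, 98, 91, 85, 84, 87, 94, 102, 109, 115, 121]
```

```bash
python3 - <<'E'
from h import *
t=np.radians(bY);u=np.array([np.cos(t),np.sin(t)]);v=np.array([-u[1],u[0]])
bf=lambda d:((np.array(d)[:2]-bO)@np.c_[u,v]*1e3).round(1)
for n in("scene","side"):
    c,a=snap(n,n+"9.png");hsv=cv2.cvtColor(a,cv2.COLOR_BGR2HSV);H,S,V=[hsv[...,i].astype(int) for i in range(3)]
    q=proj(c,[[.65,-.19,.04]])[0];roi=np.hypot(*(np.mgrid[:384,:512]-q[::-1,None,None]))<50
    for nm,m in(("red",((H<6)|(H>174))&(S>160)&(V>70)),("blue",(H>108)&(H<130)&(S>110)&(V>40))):
        cs,_=cv2.findContours((m&roi).astype(np.uint8),cv2.RETR_EXTERNAL,cv2.CHAIN_APPROX_NONE);k=max(cs,key=cv2.contourArea)
        P=plane(c,k[:,0].astype(float),.044);b=cv2.minAreaRect((P[:,:2]*1e3).astype(np.float32));print(n,nm,bf(np.array(b[0])/1e3),np.round(b[1],1),round(b[2],1))
    for y in(-114,-38,38,114):
        X=np.r_[bO+(u*-44+v*y)/1e3,.048];q=proj(c,X)[0];yy,xx=np.mgrid[:384,:512];m=(np.hypot(xx-q[0],yy-q[1])<7)
        w=np.where(m,np.clip(80-S,0,80)*(V>85),0).astype(float)
        # template: disc of dog size
        pp=np.array([(xx*w).sum()/w.sum(),(yy*w).sum()/w.sum()]);print(n,y,"pred",q.round(1),"found",pp.round(1),bf(plane(c,[pp],.048)[0]))
E
python3 - <<'E'
import cv2,numpy as np
a=cv2.imread("pics/scene9.png")[172:236,155:255];b=cv2.imread("pics/side9.png")[115:190,225:305]
cv2.imwrite("pics/z9.png",np.hstack([cv2.resize(a,(480,307),interpolation=cv2.INTER_NEAREST),cv2.resize(b,(320,300),interpolation=cv2.INTER_NEAREST)[:, :] if 0 else cv2.resize(b,(320,307),interpolation=cv2.INTER_NEAREST)]))
E
```

```text
scene red [  9.6 -75.9] [71.1 80.7] 86.7
scene blue [ 8.9 78.6] [69. 81.] 87.1
scene -114 pred [176.5 179.7] found [175.8 177.9] [ -50.6 -119. ]
scene -38 pred [196.7 183.9] found [196.6 181.3] [-54.5 -41.7]
scene 38 pred [217.2 188.3] found [217.3 185.7] [-54.2  35.3]
scene 114 pred [238.1 192.7] found [238.8 190.4] [-53.6 114.1]
side red [  6.7 -73.7] [68.5 80.4] 87.6
side blue [ 6.  78.7] [69.1 77.4] 88.2
side -114 pred [281.6 126.7] found [282.1 124.7] [ -43.2 -125.8]
side -38 pred [277.  140.3] found [276.8 141.2] [-44.3 -33.1]
side 38 pred [272.1 155. ] found [272.1 156.4] [-45.6  44.5]
side 114 pred [266.7 170.9] found [266.7 172.6] [-45.8 121.2]
```

The measurements agree to about 2 mm and the blade is within 1 mm of its target in both views, so I'll insert it.

Emit:
move_arm(targets=[[[0,-20,1,1,0,0,0],[0,-40,1,1,0,0,0],[0,-60,1,1,0,0,0],[0,-80,1,1,0,0,0],[0,-100,1,1,0,0,0],[0,-115,1,1,0,0,0],[0,-124,1,1,0,0,0],[0,-124,1,1,0,0,0],[0,-124,1,1,0,0,0]]])

```text
clock: 15.82
tool_pos: [0.5671, -0.111, 0.0081]
eef_rot: [0.025, 1.0, -0.0, -0.001]
contact_force: [0.1, 0.2, -1.3]
opening: 0.211
finger_force: 60.0
```

```bash
python3 - <<'E'
from h import *
knife(bO,bY,-50,77,20);print(tool()[0],r.get_state()["contact_force"])
E
```

```text
shift [-2.3  0.2 -1.2] turn [-0.  -0.1 -0. ]
[ 0.56706133 -0.11102723  0.00805841] [ 0.13829129  0.16399994 -1.34862403]
```

Emit:
move_arm(targets=[[[0,0,0,-5,0,0,0],[0,0,0,-9,0,0,0],[0,0,0,-12,0,0,0],[0,0,0,-16,0,0,0],[0,0,0,-22,0,0,0],[0,0,0,-32,0,0,0],[0,0,0,-45,0,0,0],[0,0,0,-60,0,0,0],[0,0,0,-75,0,0,0],[0,0,0,-75,0,0,0]]])

```text
clock: 17.08
tool_pos: [0.5693, -0.1111, 0.0848]
eef_rot: [0.025, 1.0, -0.0, 0.002]
contact_force: [-0.9, -0.1, -1.8]
opening: 0.213
finger_force: 60.0
```

Emit:
move_arm(targets=[[[0,0,0,-8,0,0,0],[0,0,0,-16,0,0,0],[0,0,0,-22,0,0,0],[0,0,0,-25,0,0,0],[0,0,0,-25,0,0,0]]])

```text
clock: 17.7
tool_pos: [0.5682, -0.111, 0.1084]
eef_rot: [0.025, 1.0, 0.0, 0.0]
contact_force: [0.3, -0.3, -2.1]
opening: 0.214
finger_force: 60.0
```

```bash
python3 - <<'E'
from h import *
s,b=snap("side");c,a=snap("scene");w,d=snap("wrist","w10.png");st=r.get_state();print(st["contact_force"],st["moment"],st["tool_pos"])
cv2.imwrite("pics/z10.png",np.hstack([cv2.resize(a[130:240,140:280],(420,330),interpolation=cv2.INTER_CUBIC),cv2.resize(b[90:200,205:330],(375,330),interpolation=cv2.INTER_CUBIC)]))
knife(rO,rY,-58,84,60)
E
```

```text
[ 0.35446024  0.2344897  -1.04034037] [-0.04771773  0.10437447 -0.01109975] [ 0.56791449 -0.11096511  0.10792407]
shift [ 51.6 391.7  58.7] turn [ 0. -0. -3.]
```

View pics/z10.png

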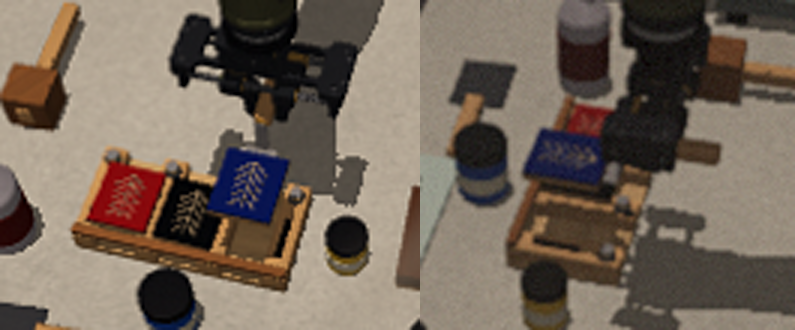

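The crops show the blue block lying level on the blade, face up, with its bay empty. Carrying it to the rack's far bay now.

Emit:
move_arm(targets=[[[0,1.5,12,0,0,0,-0.1],[0,5,36,0,0,0,-0.3],[0,9.5,71,0,0,0,-0.5],[0,15.5,117,0,0,0,-0.9],[0,22,167,0,0,0,-1.3],[0,28.5,216,0,0,0,-1.7],[0,35,266,0,0,0,-2],[0,41,311,0,0,0,-2.4],[0,46,347,0,0,0,-2.7],[0,49,371,0,0,0,-2.9]]])

```text
clock: 19.1
tool_pos: [0.536, 0.2659, 0.1081]
eef_rot: [-0.002, 1.0, 0.001, -0.0]
contact_force: [0.4, -0.4, -1.5]
opening: 0.213
finger_force: 60.0
```

Emit:
move_arm(targets=[[[0,1.5,14,0,0,0,-0.1],[0,1.5,21,0,0,0,-0.1],[0,1.5,21,0,0,0,-0.1],[0,1.5,21,10,0,0,-0.1],[0,1.5,21,25,0,0,-0.1],[0,1.5,21,40,0,0,-0.1],[0,1.5,21,50,0,0,-0.1],[0,1.5,21,55,0,0,-0.1],[0,1.5,21,55,0,0,-0.1]]])

```text
clock: 20.23
tool_pos: [0.5359, 0.283, 0.0529]
eef_rot: [-0.001, 1.0, -0.0, -0.0]
contact_force: [0.1, -0.6, -1.2]
opening: 0.214
finger_force: 60.0
```

```bash
python3 - <<'E'
from h import *
knife(rO,rY,-58,84,18);r.snapshot("side");knife(rO,rY,-58,84,18)
p,_=tool();t=np.radians(rY);u=np.array([np.cos(t),np.sin(t)]);v=np.array([-u[1],u[0]])
zb=p[2]+.0107
for n in("scene","side"):
    c,a=snap(n);hsv=cv2.cvtColor(a,cv2.COLOR_BGR2HSV);H,S,V=[hsv[...,i].astype(int) for i in range(3)]
    m=(H>108)&(H<130)&(S>110)&(V>40);q=proj(c,[[p[0]+.088,p[1],zb+.014]])[0];m&=np.hypot(*(np.mgrid[:384,:512]-q[::-1,None,None]))<25
    cs,_=cv2.findContours(m.astype(np.uint8),cv2.RETR_EXTERNAL,cv2.CHAIN_APPROX_NONE);k=max(cs,key=cv2.contourArea)
    b=cv2.minAreaRect((plane(c,k[:,0].astype(float),zb+.014)[:,:2]*1e3).astype(np.float32));print(n,"blue in rack frame",((np.array(b[0])/1e3-rO)@np.c_[u,v]*1e3).round(1),b[1],b[2])
    # rack slats in this view
    m=(H<14)&(S>110)&(V>40)&(V<125)
    cs,_=cv2.findContours(m.astype(np.uint8),cv2.RETR_EXTERNAL,cv2.CHAIN_APPROX_NONE)
    for k in cs:
        if cv2.contourArea(k)<100: continue
        b=cv2.minAreaRect((plane(c,k[:,0].astype(float),.032)[:,:2]*1e3).astype(np.float32));print(n,"slat",((np.array(b[0])/1e3-rO)@np.c_[u,v]*1e3).round(1),np.round(b[1],1),round(b[2],1))
E
```

```text
shift [ 0.2 -0.2 45.6] turn [-0. -0. -0.]
shift [ 0.5 -0.4 46. ] turn [ 0.  0. -0.]
scene blue in rack frame [ 3.3 84.4] (69.16961669921875, 81.20001983642578) 89.56732940673828
scene slat [  7.4 124.3] [ 35.2 131.1] 89.9
scene slat [ 2.  41.7] [121.1  34.6] 0.3
scene slat [  7.8 -42. ] [ 34. 128.] 90.0
scene slat [ -94.8 -626.8] [86.5 81.1] 10.5
scene slat [-1009.4   452.9] [199.7 268.1] 87.7
scene slat [-1120.3   808.9] [160.5 544.7] 65.6
scene slat [ -940.  -1524.5] [177.8  48.8] 0.2
scene slat [ -930.8 -1590.1] [186.9  55.2] 0.4
scene slat [ -943.3 -1663.7] [ 61.9 152.5] 89.6
scene slat [-859.4 -899.3] [ 528.5 1192.3] 8.3
side blue in rack frame [-0.3 87.9] (79.32818603515625, 67.52092742919922) 0.37376585602760315
side slat [ -1.5 128.6] [118.9  35. ] 0.6
side slat [ 13.1 -38.8] [89.1 36.1] 1.2
side slat [  25.8 -122.6] [34.  63.4] 87.8
side slat [  77.8 -398.9] [254.5  59.4] 75.4
side slat [  71.6 -608.4] [58.7 82.3] 12.3
side slat [  393.7 -1026. ] [ 59.2 124. ] 89.8
side slat [ -983.9 -1391.2] [ 88.2 113.3] 87.0
side slat [  358.8 -1104.2] [120.4  61.7] 1.0
side slat [   41.7
[... 347 characters left out ...]
 1.1
side slat [  -69.4 -1393.7] [102.9  81.2] 0.4
side slat [  418.6 -1287.5] [ 75.4 150. ] 87.9
side slat [   67.2 -1394. ] [ 87.4 148.5] 89.4
side slat [ -963.1 -1653.1] [169.3 116.3] 0.3
side slat [  218.5 -1395.7] [ 85.2 150.1] 89.0
side slat [  371.8 -1395.1] [150.8  89.9] 2.1
side slat [  523.4 -1395.8] [150.   88.6] 2.1
side slat [   -1.6 -1515.4] [103.4 156.2] 89.8
side slat [  161.5 -1516.3] [158.7 103.2] 0.9
side slat [-1074.4 -1807.7] [150.9 121.1] 76.2
side slat [  323.9 -1516.1] [162.6 101.3] 0.6
side slat [ -941.1 -1809.3] [155.5 132. ] 2.2
side slat [  487.1 -1516.3] [166.5 109.4] 3.0
side slat [  -78.8 -1654.7] [162.3 120.3] 1.0
side slat [   88.4 -1630.3] [158.1  84.4] 12.2
```

Emit:
move_arm(targets=[[[0,0,0,12,0,0,0],[0,0,0,22,0,0,0],[0,0,0,29,0,0,0],[0,0,0,34,0,0,0],[0,0,0,40,0,0,0],[0,0,0,46,0,0,0],[0,0,0,46,0,0,0],[0,0,0,46,0,0,0]]])

```text
clock: 21.38
tool_pos: [0.5362, 0.2831, 0.0074]
eef_rot: [-0.001, 1.0, 0.0, 0.0]
contact_force: [0.3, 0.0, -1.2]
opening: 0.217
finger_force: 60.0
```

Emit:
move_arm(targets=[[[0,20,0,0,0,0,0],[0,40,0,0,0,0,0],[0,65,0,0,0,0,0],[0,90,0,0,0,0,0],[0,105,0,0,0,0,0],[0,105,0,0,0,0,0],[0,105,0,-50,0,0,0],[0,105,0,-90,0,0,0],[0,105,0,-90,0,0,0]]])

```text
clock: 22.5
tool_pos: [0.4343, 0.2841, 0.1001]
eef_rot: [-0.001, 1.0, 0.002, 0.003]
contact_force: [-0.1, 0.0, -1.6]
opening: 0.217
finger_force: 60.0
```

```bash
cat >> h.py <<'E'
def loc(n,o,yaw,z,ctr,rad=25):
    "contours of coloured block tops near ctr (frame mm) at height z"
    t=np.radians(yaw);M=np.array([[np.cos(t),-np.sin(t)],[np.sin(t),np.cos(t)]])
    c,a=snap(n);hsv=cv2.cvtColor(a,cv2.COLOR_BGR2HSV);H,S,V=[hsv[...,i].astype(int) for i in range(3)]
    q=proj(c,np.r_[o+M@np.array(ctr)/1e3,z])[0];roi=np.hypot(*(np.mgrid[:384,:512]-q[::-1,None,None]))<rad
    for nm,m in(("red",((H<6)|(H>174))&(S>160)&(V>70)),("blue",(H>108)&(H<130)&(S>110)&(V>40)),("black",(V<38))):
        cs,_=cv2.findContours((m&roi).astype(np.uint8),cv2.RETR_EXTERNAL,cv2.CHAIN_APPROX_NONE)
        for k in cs:
            if cv2.contourArea(k)<80: continue
            b=cv2.minAreaRect((plane(c,k[:,0].astype(float),z)[:,:2]*1e3).astype(np.float32))
            print(n,nm,((np.array(b[0])/1e3-o)@M*1e3).round(1),np.round(b[1],1),round(b[2],1))
E
python3 - <<'E'
from h import *
for n in("scene","side"): loc(n,rO,rY,.044,(0,84))
for n in("scene","side"): loc(n,bO,bY,.044,(8,-38),40)
knife(bO,bY,-175,0.5,110)
E
```

```text
scene blue [ 1.7 84.1] [80.5 69.7] 0.1
side blue [-0.7 86.2] [68.6 77.5] 89.8
scene red [  9.6 -75.9] [71.1 80.7] 86.7
scene black [120.    8.6] [64.1 57.1] 27.2
scene black [12.3  5.4] [68.9 79.5] 85.8
side red [  6.7 -73.1] [69.  80.4] 87.1
side black [8.5 6. ] [67.9 77.7] 85.5
shift [  -8.8 -463.4   -2.5] turn [-0.1 -0.1  2.9]
```

The blue block is centred in the rack's +84 bay. Next, the black block.

Emit:
move_arm(targets=[[[0,-9,-55,0,0,0,2.9],[0,-9,-115,0,0,0,2.9],[0,-9,-175,0,0,0,2.9],[0,-9,-235,0,0,0,2.9],[0,-9,-295,0,0,0,2.9],[0,-9,-355,0,0,0,2.9],[0,-9,-415,0,0,0,2.9],[0,-9,-463,0,0,0,2.9],[0,-9,-463,30,0,0,2.9],[0,-9,-463,60,0,0,2.9]]])

```text
clock: 23.95
tool_pos: [0.4408, -0.1816, 0.0355]
eef_rot: [0.025, 1.0, 0.0, -0.0]
contact_force: [0.5, -0.1, -1.5]
opening: 0.217
finger_force: 60.0
```

```bash
python3 - <<'E'
from h import *
for k in range(4): r.snapshot("side")
knife(bO,bY,-175,1,20);r.snapshot("side");knife(bO,bY,-175,1,20)
E
```

```text
shift [-0.3 -0.9 27.2] turn [ 0.  -0.1  0.1]
shift [ 0.5 -0.8 27.9] turn [ 0.  -0.   0.1]
```

Emit:
move_arm(targets=[[[0,0,-1,14,0,0,0],[0,0,-1,27,0,0,0],[0,0,-1,28,0,0,0],[0,-20,-1,28,0,0,0],[0,-45,-1,28,0,0,0],[0,-70,-1,28,0,0,0],[0,-95,-1,28,0,0,0],[0,-115,-1,28,0,0,0],[0,-125,-1,28,0,0,0],[0,-125,-1,28,0,0,0]]])

```text
clock: 25.45
tool_pos: [0.5663, -0.1872, 0.0093]
eef_rot: [0.024, 1.0, 0.0, 0.0]
contact_force: [-1.6, -0.6, -1.8]
opening: 0.216
finger_force: 60.0
```

```bash
python3 - <<'E'
from h import *
for k in range(2): r.snapshot("side")
knife(bO,bY,-50,1,20);print(r.get_state()["contact_force"])
for n in("scene","side"): loc(n,bO,bY,.044,(8,0),25)
E
```

```text
shift [-0.8  0.5 -0.2] turn [-0.  -0.1  0.1]
[-0.7854585  -0.22134    -1.17437353]
scene red [  9.9 -65.7] [50.8 80.3] 86.7
scene black [12.1  5.4] [68.9 79.9] 85.8
side red [  7.4 -73. ] [69.2 79.1] 87.1
side black [ -5.3 -16.9] [139.2 119.1] 22.7
```

Emit:
move_arm(targets=[[[0,0,0,-5,0,0,0],[0,0,0,-9,0,0,0],[0,0,0,-12,0,0,0],[0,0,0,-16,0,0,0],[0,0,0,-22,0,0,0],[0,0,0,-32,0,0,0],[0,0,0,-46,0,0,0],[0,0,0,-62,0,0,0],[0,0,0,-78,0,0,0],[0,0,0,-90,0,0,0]]])

```text
clock: 26.9
tool_pos: [0.5665, -0.1874, 0.1007]
eef_rot: [0.024, 1.0, -0.0, 0.001]
contact_force: [0.3, -0.1, -1.8]
opening: 0.216
finger_force: 60.0
```

Emit:
move_arm(targets=[[[0,0,0,-6,0,0,0],[0,0,0,-8,0,0,0],[0,0,0,-8,0,0,0]]])

```text
clock: 27.28
tool_pos: [0.5659, -0.1872, 0.1069]
eef_rot: [0.024, 1.0, 0.0, -0.0]
contact_force: [-0.9, -0.3, -2.3]
opening: 0.218
finger_force: 60.0
```

```bash
python3 - <<'E'
from h import *
r.snapshot("side");p,_=tool();print(p)
for n in("scene","side"): loc(n,bO,bY,p[2]+.0107+.014,(8,0),25)
knife(rO,rY,-58,-3,100)
E
```

```text
[ 0.56577471 -0.18715613  0.10672882]
scene red [ 51.7 -42.1] [91.1 46.9] 24.6
scene black [12.1  4.8] [70.2 82.3] 86.4
side black [-15.1 -12.3] [157.6 105.6] 47.2
shift [ 48.  381.1  17.5] turn [ 0.  -0.1 -2.9]
```

Emit:
move_arm(targets=[[[0,1.5,11.5,0,0,0,-0.1],[0,4.5,35,0,0,0,-0.3],[0,8.5,69,0,0,0,-0.5],[0,14.5,114,0,0,0,-0.9],[0,20.5,162,0,0,0,-1.3],[0,26.5,210,0,0,0,-1.6],[0,32.5,258,0,0,0,-2],[0,38,303,0,0,0,-2.3],[0,42.5,337,0,0,0,-2.6],[0,45.5,361,0,0,0,-2.8]]])

```text
clock: 28.68
tool_pos: [0.5368, 0.1791, 0.1072]
eef_rot: [-0.002, 1.0, 0.001, -0.0]
contact_force: [-0.1, -0.2, -2.2]
opening: 0.216
finger_force: 60.0
```

Emit:
move_arm(targets=[[[0,1.5,14,0,0,0,-0.1],[0,1.5,20,0,0,0,-0.1],[0,1.5,20,0,0,0,-0.1],[0,1.5,20,10,0,0,-0.1],[0,1.5,20,25,0,0,-0.1],[0,1.5,20,40,0,0,-0.1],[0,1.5,20,50,0,0,-0.1],[0,1.5,20,55,0,0,-0.1],[0,1.5,20,55,0,0,-0.1]]])

```text
clock: 29.8
tool_pos: [0.5363, 0.1955, 0.0519]
eef_rot: [-0.001, 1.0, -0.0, -0.0]
contact_force: [0.0, -0.0, -2.6]
opening: 0.213
finger_force: 60.0
```

```bash
python3 - <<'E'
from h import *
r.snapshot("side");knife(rO,rY,-58,-3,18);p,_=tool()
for n in("scene","side"): loc(n,rO,rY,p[2]+.0107+.014,(0,0),22)
knife(rO,rY,-58,-3,18)
E
```

```text
shift [ 0.6  0.2 45. ] turn [ 0.  0. -0.]
scene blue [19.5 58.2] [26.9 73.6] 87.8
scene black [ 4.6 -1. ] [69.5 81.9] 88.8
side black [-8.1  2.1] [100.4  76.1] 7.0
shift [ 0.9  0.1 45.3] turn [ 0.  0. -0.]
```

Emit:
move_arm(targets=[[[0,0,0,12,0,0,0],[0,0,0,22,0,0,0],[0,0,0,29,0,0,0],[0,0,0,34,0,0,0],[0,0,0,40,0,0,0],[0,0,0,45,0,0,0],[0,0,0,45,0,0,0],[0,0,0,45,0,0,0]]])

```text
clock: 30.95
tool_pos: [0.5366, 0.1956, 0.0073]
eef_rot: [-0.001, 1.0, 0.0, 0.0]
contact_force: [0.0, 1.0, -1.5]
opening: 0.22
finger_force: 60.0
```

Emit:
move_arm(targets=[[[0,20,0,0,0,0,0],[0,40,0,0,0,0,0],[0,65,0,0,0,0,0],[0,90,0,0,0,0,0],[0,105,0,0,0,0,0],[0,105,0,0,0,0,0],[0,105,0,-50,0,0,0],[0,105,0,-90,0,0,0],[0,105,0,-90,0,0,0]]])

```text
clock: 32.08
tool_pos: [0.4346, 0.1962, 0.0999]
eef_rot: [-0.001, 1.0, 0.002, 0.003]
contact_force: [0.6, -0.3, -1.3]
opening: 0.216
finger_force: 60.0
```

```bash
python3 - <<'E'
from h import *
r.snapshot("side")
for n in("scene","side"): loc(n,rO,rY,.044,(0,42),35)
for n in("scene","side"): loc(n,bO,bY,.044,(8,-76),25)
knife(bO,bY,-175,-75,110)
E
```

```text
scene blue [ 1.7 84. ] [80.5 69.5] 0.1
scene black [ 3.5 -1.3] [69.7 80.8] 88.8
side blue [-0.7 85.9] [69.1 77.5] 89.9
side black [-0.1  1.3] [69.  81.8] 88.3
scene red [  9.6 -75.9] [71.1 80.7] 86.7
side red [  6.6 -73. ] [69.2 80.6] 87.1
shift [  -4.8 -451.5   -2.7] turn [-0.1 -0.1  3. ]
```

Emit:
move_arm(targets=[[[0,-5,-55,0,0,0,3],[0,-5,-115,0,0,0,3],[0,-5,-175,0,0,0,3],[0,-5,-235,0,0,0,3],[0,-5,-295,0,0,0,3],[0,-5,-355,0,0,0,3],[0,-5,-415,0,0,0,3],[0,-5,-451.5,0,0,0,3],[0,-5,-451.5,30,0,0,3],[0,-5,-451.5,60,0,0,3]]])

```text
clock: 33.58
tool_pos: [0.4372, -0.2571, 0.0354]
eef_rot: [0.026, 1.0, 0.0, -0.0]
contact_force: [-0.6, 0.3, -2.0]
opening: 0.217
finger_force: 60.0
```

```bash
python3 - <<'E'
from h import *
for k in range(4): r.snapshot("side")
knife(bO,bY,-175,-75,20);r.snapshot("side");knife(bO,bY,-175,-75,20)
E
```

```text
shift [-0.  -1.  27.3] turn [ 0.  -0.1  0. ]
shift [ 0.7 -0.7 28. ] turn [ 0. -0. -0.]
```

Emit:
move_arm(targets=[[[0,0,-1,14,0,0,0],[0,0,-1,27,0,0,0],[0,0,-1,28,0,0,0],[0,-20,-1,28,0,0,0],[0,-45,-1,28,0,0,0],[0,-70,-1,28,0,0,0],[0,-95,-1,28,0,0,0],[0,-115,-1,28,0,0,0],[0,-125,-1,28,0,0,0],[0,-125,-1,28,0,0,0]]])

```text
clock: 35.08
tool_pos: [0.5626, -0.2633, 0.0091]
eef_rot: [0.025, 1.0, 0.0, -0.0]
contact_force: [0.1, 0.1, -1.4]
opening: 0.217
finger_force: 60.0
```

```bash
python3 - <<'E'
from h import *
for k in range(2): r.snapshot("side")
knife(bO,bY,-50,-75,20);print(r.get_state()["contact_force"])
for n in("scene","side"): loc(n,bO,bY,.044,(8,-76),25)
E
```

```text
shift [-0.7  0.8 -0.4] turn [-0.  -0.1 -0. ]
[ 0.28787709 -0.7532403  -1.87876342]
scene red [  9.4 -75.5] [70.9 81.7] 87.5
side red [  6.6 -73.6] [68.1 80.6] 87.1
side black [ -46.7 -118.1] [ 46.3 128.8] 8.4
```

Emit:
move_arm(targets=[[[0,0,0,-5,0,0,0],[0,0,0,-9,0,0,0],[0,0,0,-12,0,0,0],[0,0,0,-16,0,0,0],[0,0,0,-22,0,0,0],[0,0,0,-32,0,0,0],[0,0,0,-46,0,0,0],[0,0,0,-62,0,0,0],[0,0,0,-78,0,0,0],[0,0,0,-90,0,0,0]]])

```text
clock: 36.52
tool_pos: [0.5629, -0.2636, 0.1007]
eef_rot: [0.025, 1.0, -0.0, 0.001]
contact_force: [0.5, 0.3, -2.4]
opening: 0.214
finger_force: 60.0
```

Emit:
move_arm(targets=[[[0,0,0,-6,0,0,0],[0,0,0,-8,0,0,0],[0,0,0,-8,0,0,0]]])

```text
clock: 36.9
tool_pos: [0.5623, -0.2634, 0.1069]
eef_rot: [0.025, 1.0, 0.0, -0.0]
contact_force: [0.4, 0.2, -2.0]
opening: 0.216
finger_force: 60.0
```

```bash
python3 - <<'E'
from h import *
r.snapshot("side");p,_=tool();print(p)
for n in("scene","side"): loc(n,bO,bY,p[2]+.0107+.014,(8,-76),25)
knife(rO,rY,-58,-84,100)
E
```

```text
[ 0.56217697 -0.26335831  0.10668877]
scene red [  9.7 -74.7] [69.9 81.7] 86.7
side red [  5.9 -73. ] [72.1 80.4] 86.2
side black [ -42.  -130.4] [ 42.  128.1] 15.3
shift [ 44.5 376.4  17.5] turn [ 0.  -0.1 -3. ]
```

Emit:
move_arm(targets=[[[0,1.5,11.5,0,0,0,-0.1],[0,4,34,0,0,0,-0.3],[0,8,68,0,0,0,-0.5],[0,13.5,112.5,0,0,0,-0.9],[0,19,160,0,0,0,-1.3],[0,24.5,207.5,0,0,0,-1.7],[0,30,255,0,0,0,-2],[0,35,299,0,0,0,-2.4],[0,39.5,333,0,0,0,-2.7],[0,42,356.5,0,0,0,-2.9]]])

```text
clock: 38.3
tool_pos: [0.5373, 0.0982, 0.1074]
eef_rot: [-0.002, 1.0, 0.001, -0.0]
contact_force: [0.6, -0.1, -1.9]
opening: 0.214
finger_force: 60.0
```

Emit:
move_arm(targets=[[[0,1.5,14,0,0,0,-0.1],[0,1.5,20,0,0,0,-0.1],[0,1.5,20,0,0,0,-0.1],[0,1.5,20,10,0,0,-0.1],[0,1.5,20,25,0,0,-0.1],[0,1.5,20,40,0,0,-0.1],[0,1.5,20,50,0,0,-0.1],[0,1.5,20,55,0,0,-0.1],[0,1.5,20,55,0,0,-0.1]]])

```text
clock: 39.42
tool_pos: [0.5366, 0.1147, 0.0519]
eef_rot: [-0.001, 1.0, -0.0, -0.0]
contact_force: [-0.3, 0.5, -1.7]
opening: 0.216
finger_force: 60.0
```

```bash
python3 - <<'E'
from h import *
r.snapshot("side");knife(rO,rY,-58,-84,18);p,_=tool()
for n in("scene","side"): loc(n,rO,rY,p[2]+.0107+.014,(0,-84),25)
knife(rO,rY,-58,-84,18)
E
```

```text
shift [ 0.5 -0.  45. ] turn [ 0.  0. -0.]
scene red [  1.9 -85.8] [82.  69.6] 0.2
scene black [ 21.3 -22.8] [35.1 78.4] 81.8
side red [ -0.8 -82.1] [70.7 81.9] 89.2
side black [ -53.7 -100. ] [29.7 90.7] 2.6
shift [ 0.8 -0.1 45.3] turn [ 0.   0.1 -0. ]
```

Emit:
move_arm(targets=[[[0,0,0,12,0,0,0],[0,0,0,22,0,0,0],[0,0,0,29,0,0,0],[0,0,0,34,0,0,0],[0,0,0,40,0,0,0],[0,0,0,45,0,0,0],[0,0,0,45,0,0,0],[0,0,0,45,0,0,0]]])

```text
clock: 40.58
tool_pos: [0.5369, 0.1148, 0.0074]
eef_rot: [-0.001, 1.0, 0.0, 0.0]
contact_force: [-0.6, 0.5, -1.3]
opening: 0.216
finger_force: 60.0
```

Emit:
move_arm(targets=[[[0,20,0,0,0,0,0],[0,40,0,0,0,0,0],[0,65,0,0,0,0,0],[0,90,0,0,0,0,0],[0,105,0,0,0,0,0],[0,105,0,0,0,0,0],[0,105,0,-50,0,0,0],[0,105,0,-90,0,0,0],[0,105,0,-90,0,0,0]]])

```text
clock: 41.7
tool_pos: [0.4348, 0.115, 0.0998]
eef_rot: [-0.001, 1.0, 0.002, 0.003]
contact_force: [-0.5, -0.5, -1.4]
opening: 0.218
finger_force: 60.0
```

```bash
python3 - <<'E'
from h import *
r.snapshot("side")
for n in("scene","side"): loc(n,rO,rY,.044,(0,0),50)
rel([.505,.42,.05],down(80.3));print(tool()[0])
E
```

```text
scene red [ 12.4 -59.4] [39.6 79.9] 57.8
scene blue [ 1.7 84.1] [80.5 69.7] 0.1
scene black [135.8 -79.9] [64.  44.1] 52.7
scene black [ 3.5 -1.3] [69.7 80.8] 88.8
side red [ -1.8 -84.5] [72.7 81.1] 89.3
side blue [-0.7 86. ] [68.8 77.5] 89.7
side black [1.7 1.2] [69.6 92.2] 88.9
shift [-73.5 305.8  46.8] turn [-0.   0.   9.8]
[0.43208697 0.11406007 0.09679166]
```

Emit:
move_arm(targets=[[[0,0,55,0,0,0,2],[0,0,115,0,0,0,4],[0,0,175,0,0,0,6],[0,-10,230,0,0,0,8],[0,-45,280,0,0,0,9.8],[0,-73,306,10,0,0,9.8],[0,-73,306,50,0,0,9.8],[0,-73,306,80,0,0,9.8],[0,-73,306,90,0,0,9.8],[0,-73,306,90,0,0,9.8]]])

```text
clock: 43.1
tool_pos: [0.5032, 0.4202, 0.0061]
eef_rot: [0.084, 0.996, -0.001, -0.001]
contact_force: [0.8, -0.9, -1.2]
opening: 0.217
finger_force: 60.0
```

```bash
python3 - <<'E'
from h import *
for k in range(3):r.snapshot("side")
print(tool()[0]); rel([.505,.42,-.0107],down(80.3))
E
```

```text
[0.50458911 0.42135568 0.00844366]
shift [-0.6 -1.3 19.1] turn [0.1 0.1 0.1]
```

Emit:
move_arm(targets=[[[0,0,0,10,0,0,0],[0,0,0,16,0,0,0],[0,0,0,18.5,0,0,0],[0,0,0,18.5,0,0,0],[0.6,0,0,18.5,0,0,0],[0.6,0,0,18.5,0,0,0],[0.6,0,0,18.5,0,0,0],[0.6,0,0,18.5,0,0,0],[0.6,0,0,18.5,0,0,0]]])

```text
clock: 44.38
tool_pos: [0.5039, 0.4206, -0.0113]
eef_rot: [0.084, 0.996, 0.0, 0.0]
contact_force: [-0.4, -0.2, 0.3]
opening: 0.599
finger_force: 0.0
```

Emit:
move_arm(targets=[[[1,0,0,-20,0,0,0],[1,0,0,-60,0,0,0],[1,0,0,-120,0,0,0],[1,0,0,-180,0,0,-5],[1,0,0,-240,0,0,-9.8],[1,0,0,-290,0,0,-9.8],[1,0,0,-290,0,0,-9.8]]])

```text
clock: 45.25
tool_pos: [0.5055, 0.4228, 0.2853]
eef_rot: [-0.001, 1.0, 0.004, 0.004]
contact_force: [-0.9, -0.0, -0.6]
opening: 0.996
finger_force: 0.0
```

```bash
python3 - <<'E'
from h import *
r.snapshot("side");c,a=snap("scene","c20.png");snap("side","s20.png");print(tool()[0],r.get_state()["opening"])
# mallet head / handle in scene
hsv=cv2.cvtColor(a,cv2.COLOR_BGR2HSV);H,S,V=[hsv[...,i].astype(int) for i in range(3)]
print(hsv[165,150],hsv[136,163],hsv[155,152])
rel([.62,-.40,.28],down(90));rel([.43,.30,.28],down(90))
E
```

```text
[0.50329973 0.41977334 0.2783339 ] 0.9984532285393508
[ 13 179  54] [ 15 150 163] [ 12 182 118]
shift [-1.143e+02 -8.201e+02 -7.000e-01] turn [-0.1 -0.   0.2]
shift [  73.7 -119.6   -1.5] turn [-0.1 -0.   0.2]
```

Emit:
move_arm(targets=[[[1,-95,-820,0,0,0,0],[1,-95,-820,0,0,0,0],[1,-95,-820,0,0,0,0],[1,-95,-820,0,0,0,0],[1,-95,-820,0,0,0,0],[1,-95,-820,0,0,0,0],[1,-95,-820,0,0,0,0],[1,-95,-820,0,0,0,0],[1,-95,-820,0,0,0,0],[1,-95,-820,0,0,0,0]]])

```text
clock: 46.65
tool_pos: [0.5763, -0.2018, 0.277]
eef_rot: [-0.002, 1.0, 0.001, -0.002]
contact_force: [1.8, -0.0, 0.2]
opening: 1.001
finger_force: 0.0
```

```bash
python3 -c "
from h import *
rel([.60,-.40,.28],down(90))"
```

```text
shift [ -23.1 -198.2   -3.4] turn [ 0.1 -0.2  0.2]
```

Emit:
move_arm(targets=[[[1,-20,-200,0,0,0,0],[1,-20,-200,0,0,0,0],[1,-20,-200,0,0,0,0],[1,-20,-200,0,0,0,0],[1,-20,-200,0,0,0,0],[1,-20,-200,0,0,0,0],[1,-20,-200,0,0,0,0]]])

```text
clock: 47.52
tool_pos: [0.5987, -0.3977, 0.279]
eef_rot: [-0.003, 1.0, 0.001, 0.0]
contact_force: [0.1, -0.1, 0.5]
opening: 0.999
finger_force: 0.0
```

```bash
python3 - <<'E'
from h import *
import pickle
r.snapshot("side");st=r.get_state();c,a=snap("wrist","w21.png");pickle.dump((c,st),open("w21.pkl","wb"));print(st["tool_pos"])
s,b=snap("scene","c21.png")
cv2.imwrite("pics/z21.png",np.hstack([cv2.resize(a,(512,384)),cv2.resize(b[110:250,120:220],(274,384),interpolation=cv2.INTER_CUBIC)]))
E
```

```text
[ 0.59860513 -0.39811099  0.27907829]
```

View pics/z21.png

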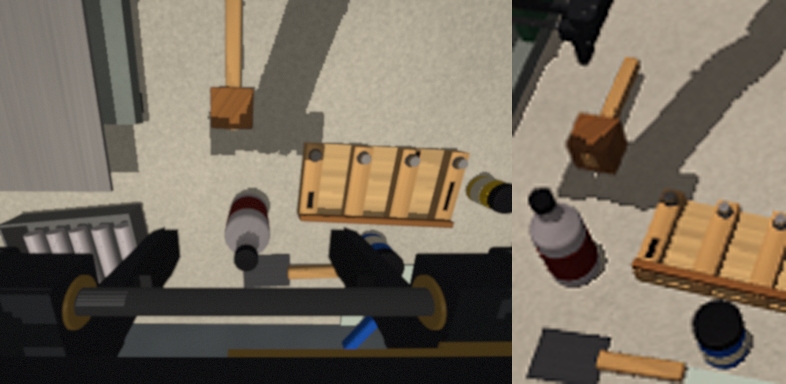

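The wrist crop shows the mallet head at about (231,107) with its handle running up the image at column 234. The board's bays are empty. The dogs are at (316,154), (364,158), (413,160) and (460,163).

```bash
python3 - <<'E'
from h import *
import pickle
c,st=pickle.load(open("w21.pkl","rb"));a=cv2.imread("pics/w21.png");hsv=cv2.cvtColor(a,cv2.COLOR_BGR2HSV);H,S,V=[hsv[...,i].astype(int) for i in range(3)]
cam=-np.array(c["R"]).T@c["t"];print("cam",cam.round(4))
yy,xx=np.mgrid[:384,:512]
m=(S>120)&(H>5)&(H<25)&(xx>195)&(xx<270)
for nm,mm,z in(("head",m&(yy>80)&(yy<135)&(V<150),.060),("handle",m&(yy<86)&(V>120),.041)):
    cs,_=cv2.findContours(mm.astype(np.uint8),cv2.RETR_EXTERNAL,cv2.CHAIN_APPROX_NONE);k=max(cs,key=cv2.contourArea)
    P=plane(c,k[:,0].astype(float),z)[:,:2]; s=1+.0108/(cam[2]-z);P=(cam[:2]+(P-cam[:2])*s)*1e3
    b=cv2.minAreaRect(P.astype(np.float32));print(nm,cv2.boundingRect(k),np.round(b[0],1),np.round(b[1],1),round(b[2],2),cv2.boxPoints(b).round(1).tolist())
    if nm=="handle":
        for y0 in(10,40,70):
            w=np.where(mm[y0])[0];q=plane(c,[[w.mean(),y0]],z)[0,:2];print(y0,w.min(),w.max(),((cam[:2]+(q-cam[:2])*s)*1e3).round(1))
D=[]
for u,v in [(316,154),(364,158),(413,160),(460,163)]:
    mm=((xx-u)**2+(yy-v)**2<81)&(S<60)&(V>70);D.append([xx[mm].mean(),yy[mm].mean()])
P=plane(c,D,.048)[:,:2];s=1+.0108/(cam[2]-.048);P=(cam[:2]+(P-cam[:2])*s);print("dogs",(P*1e3).round(1).tolist())
t=np.radians(bY);u=np.array([np.cos(t),np.sin(t)]);v=np.array([-u[1],u[0]]);print(((P-bO)@np.c_[u,v]*1e3).round(1).tolist())
E
```

```text
cam [ 0.52   -0.3997  0.4607]
head (211, 85, 42, 44) [ 525.4 -431.4] [58.6 59. ] 0.19 [[496.0, -402.0], [496.20001220703125, -461.0], [554.7999877929688, -460.79998779296875], [554.5999755859375, -401.79998779296875]]
handle (226, 0, 15, 86) [ 441.4 -429.2] [ 20.3 107.3] 89.46 [[387.70001220703125, -438.79998779296875], [495.0, -439.79998779296875], [495.20001220703125, -419.6000061035156], [387.8999938964844, -418.5]]
10 226 240 [ 399.7 -428.1]
40 226 240 [ 436.2 -428.7]
70 226 240 [ 474.8 -429.4]
dogs [[596.9, -303.3], [600.8, -226.4], [603.7, -149.1], [608.0, -71.5]]
[[-43.1, -113.2], [-43.0, -36.3], [-43.8, 41.1], [-43.3, 118.8]]
```

Emit:
move_arm(targets=[[[1,60,-16,0,0,0,1.3],[1,119,-31,0,0,0,1.3],[1,119,-31,60,0,0,1.3],[1,119,-31,120,0,0,1.3],[1,119,-31,180,0,0,1.3],[1,119,-31,220,0,0,1.3],[1,119,-31,220,0,0,1.3],[1,119,-31,220,0,0,1.3]]])

```text
clock: 48.68
tool_pos: [0.4806, -0.432, 0.0605]
eef_rot: [0.01, 1.0, -0.001, 0.001]
contact_force: [1.3, -0.4, 0.3]
opening: 0.997
finger_force: 0.0
```

```bash
python3 - <<'E'
from h import *
r.snapshot("side");rel([.480,-.430,-.020],down(89));print(tool()[0])
E
```

```text
shift [ 1.2  2.5 81.1] turn [-0.1  0.2 -0.1]
[ 0.48088131 -0.43228903  0.06107298]
```

Emit:
move_arm(targets=[[[1,1,2.5,40,0,0,0],[1,1,2.5,60,0,0,0],[1,1,2.5,70,0,0,0],[1,1,2.5,76,0,0,0],[1,1,2.5,81,0,0,0],[1,1,2.5,81,0,0,0],[1,1,2.5,81,0,0,0]]])

```text
clock: 49.6
tool_pos: [0.4785, -0.4291, -0.0219]
eef_rot: [0.01, 1.0, -0.0, 0.0]
contact_force: [0.1, 0.5, -0.3]
opening: 1.001
finger_force: 0.0
```

Emit:
move_arm(targets=[[[0.4,0,0,0,0,0,0],[0.4,0,0,0,0,0,0],[0.4,0,0,0,0,0,0],[0.4,0,0,0,0,0,0],[0.4,0,0,0,0,0,0],[0,0,0,0,0,0,0],[0,0,0,0,0,0,0],[0,0,0,0,0,0,0],[0,0,0,0,0,0,0],[0,0,0,0,0,0,0]]], newtons=60)

```text
clock: 50.85
tool_pos: [0.4782, -0.4288, -0.0223]
eef_rot: [0.01, 1.0, 0.0, 0.0]
contact_force: [0.2, 1.0, 0.5]
opening: 0.243
finger_force: 60.0
```

The mallet is gripped at 21.4 mm. Lift it, and check how close the bottle is.

Emit:
move_arm(targets=[[[0,0,0,-5,0,0,0],[0,0,0,-15,0,0,0],[0,0,0,-40,0,0,0],[0,0,0,-80,0,0,0],[0,0,0,-110,0,0,0],[0,0,0,-110,0,0,0],[0,0,0,-110,0,0,0]]])

```text
clock: 51.72
tool_pos: [0.4772, -0.4284, 0.0867]
eef_rot: [0.01, 1.0, 0.001, -0.001]
contact_force: [0.5, -0.3, -2.8]
opening: 0.239
finger_force: 60.0
```

```bash
cat >> h.py <<'E'
def mallet(y,zu,x=-44):
    "rel move so the mallet is over board point x,y with underside at zu mm"
    t=np.radians(bY);u=np.array([np.cos(t),np.sin(t)]);v=np.array([-u[1],u[0]])
    rel([*(bO+(u*(x-32)+v*y)/1e3),zu/1e3-.0223],down(90+bY))
E
python3 - <<'E'
from h import *
c=r.camera_info("scene");print("bottle top",plane(c,[[130.2,183]],.17).round(3),"base",plane(c,[[144,207]],0).round(3))
import pickle;w,_=pickle.load(open("w21.pkl","rb"));print("bottle top w",plane(w,[[246,257]],.17).round(3))
r.snapshot("side");st=r.get_state();print(st["tool_pos"],st["contact_force"],st["moment"]);mallet(-113,80)
E
```

```text
bottle top [[ 0.707 -0.404  0.17 ]] base [[ 0.702 -0.403  0.   ]]
bottle top w [[ 0.695 -0.408  0.17 ]]
[ 0.47700341 -0.42812876  0.0861783 ] [-0.29096018  0.80304804 -2.7032258 ] [ 0.01584585  0.1634336  -0.03426667]
shift [-84.6 128.3  28.5] turn [ 0.1 -0.1  1.7]
```

Emit:
move_arm(targets=[[[0,-30,45,0,0,0,1],[0,-60,90,0,0,0,1.7],[0,-84.5,128.5,0,0,0,1.7],[0,-84.5,128.5,28,0,0,1.7],[0,-84.5,128.5,28,0,0,1.7],[0,-84.5,128.5,28,0,0,1.7]]])

```text
clock: 52.52
tool_pos: [0.5643, -0.3031, 0.0592]
eef_rot: [0.026, 1.0, -0.0, -0.001]
contact_force: [-0.2, 1.2, -2.8]
opening: 0.242
finger_force: 60.0
```

```bash
python3 - <<'E'
from h import *
r.snapshot("side");c,a=snap("scene","c22.png");s,b=snap("side","s22.png");w,d=snap("wrist")
mallet(-113,32);st=r.get_state();print(st["tool_pos"],st["contact_force"],st["moment"])
cv2.imwrite("pics/z22.png",np.hstack([cv2.resize(a[130:230,140:250],(330,300),interpolation=cv2.INTER_CUBIC),cv2.resize(b[80:180,205:320],(345,300),interpolation=cv2.INTER_CUBIC)]))
E
```

```text
shift [ 1.4  1.5 50.7] turn [-0.   0.1 -0.1]
[ 0.56537438 -0.30295812  0.06040769] [ 0.40129183 -0.1556886  -2.49058236] [-0.02277457  0.14308129  0.03177063]
```

View pics/z22.png

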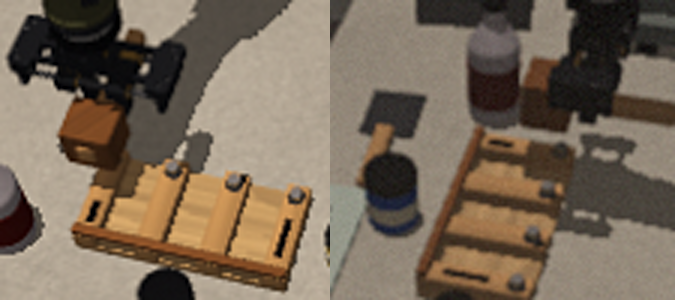

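The head is level above dog 1. The first press goes slowly.

Emit:
move_arm(targets=[[[0,1,1.5,20,0,0,0],[0,1,1.5,32,0,0,0],[0,1,1.5,36,0,0,0],[0,1,1.5,40,0,0,0],[0,1,1.5,44,0,0,0],[0,1,1.5,44,0,0,0]]])

```text
clock: 53.48
tool_pos: [0.5644, -0.3007, 0.0161]
eef_rot: [0.025, 1.0, -0.0, 0.0]
contact_force: [-1.9, -0.3, 2.4]
opening: 0.242
finger_force: 60.0
```

Emit:
move_arm(targets=[[[0,0,0,3,0,0,0],[0,0,0,6,0,0,0],[0,0,0,8,0,0,0],[0,0,0,8,0,0,0]]])

```text
clock: 53.98
tool_pos: [0.5642, -0.3007, 0.0094]
eef_rot: [0.025, 1.0, -0.0, 0.0]
contact_force: [-6.4, 1.5, 13.5]
opening: 0.24
finger_force: 60.0
```

Emit:
move_arm(targets=[[[0,0,0,1,0,0,0],[0,0,0,2,0,0,0],[0,0,0,2,0,0,0]]])

```text
clock: 54.35
tool_pos: [0.5639, -0.3008, 0.009]
eef_rot: [0.025, 1.0, -0.001, -0.0]
contact_force: [-10.4, 3.3, 26.3]
opening: 0.242
finger_force: 60.0
```

Emit:
move_arm(targets=[[[0,0,0,-10,0,0,0],[0,0,0,-40,0,0,0],[0,0,0,-52,0,0,0],[0,0,38,-52,0,0,0],[0,0,76,-52,0,0,0],[0,0,76,-52,0,0,0],[0,0,76,-52,0,0,0]]])

```text
clock: 55.22
tool_pos: [0.5679, -0.2253, 0.0572]
eef_rot: [0.025, 1.0, -0.0, -0.0]
contact_force: [0.2, -0.9, -2.2]
opening: 0.241
finger_force: 60.0
```

```bash
python3 - <<'E'
from h import *
r.snapshot("side");c,a=snap("scene","c23.png");s,b=snap("side","s23.png")
mallet(-37,32);st=r.get_state();print(st["tool_pos"],st["contact_force"],st["moment"])
cv2.imwrite("pics/z23.png",np.hstack([cv2.resize(a[160:215,150:220],(382,300),interpolation=cv2.INTER_CUBIC),cv2.resize(b[85:155,225:320],(407,300),interpolation=cv2.INTER_CUBIC)]))
E
```

```text
shift [-0.1  0.9 47.7] turn [-0.1 -0.  -0.2]
[ 0.56769646 -0.22635752  0.05737238] [-0.40900759  0.44719731 -1.62586876] [-0.0023531   0.13333385 -0.065403  ]
```

View pics/z23.png

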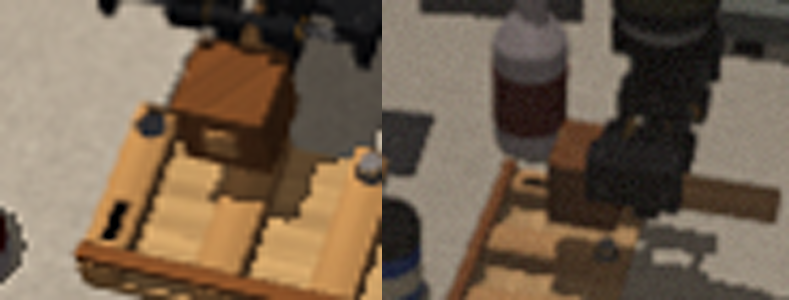

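Dog 1 now looks flat in the land, at (152,123) in the crop. Doing dog 2 the same way.

Emit:
move_arm(targets=[[[0,0,1,15,0,0,0],[0,0,1,28,0,0,0],[0,0,1,32,0,0,0],[0,0,1,36,0,0,0],[0,0,1,40,0,0,0],[0,0,1,44,0,0,0],[0,0,1,47,0,0,0],[0,0,1,49,0,0,0],[0,0,1,50.5,0,0,0],[0,0,1,50.5,0,0,0]]])

```text
clock: 56.62
tool_pos: [0.5671, -0.2235, 0.0092]
eef_rot: [0.025, 1.0, -0.0, -0.001]
contact_force: [-10.2, 1.8, 20.0]
opening: 0.239
finger_force: 60.0
```

Emit:
move_arm(targets=[[[0,0,0,0.5,0,0,0],[0,0,0,0.5,0,0,0],[0,0,0,0.5,0,0,0]]])

```text
clock: 57.0
tool_pos: [0.567, -0.2235, 0.0091]
eef_rot: [0.025, 1.0, -0.0, -0.001]
contact_force: [-10.7, 3.5, 22.2]
opening: 0.242
finger_force: 60.0
```

Emit:
move_arm(targets=[[[0,0,0,-10,0,0,0],[0,0,0,-40,0,0,0],[0,0,0,-52,0,0,0],[0,0,38,-52,0,0,0],[0,0,76,-52,0,0,0],[0,0,76,-52,0,0,0],[0,0,76,-52,0,0,0]]])

```text
clock: 57.88
tool_pos: [0.572, -0.1486, 0.0583]
eef_rot: [0.025, 1.0, -0.0, -0.0]
contact_force: [0.8, -0.6, -2.6]
opening: 0.242
finger_force: 60.0
```

```bash
python3 - <<'E'
from h import *
r.snapshot("side");mallet(39,32);st=r.get_state();print(st["tool_pos"],st["contact_force"],st["moment"])
E
```

```text
shift [ 0.3 -0.2 48.6] turn [-0.1 -0.  -0.1]
[ 0.57181631 -0.14934832  0.05834109] [ 0.60238152  0.55975406 -2.15615085] [0.06375014 0.12867558 0.00453357]
```

Emit:
move_arm(targets=[[[0,0,0,15,0,0,0],[0,0,0,28,0,0,0],[0,0,0,32,0,0,0],[0,0,0,36,0,0,0],[0,0,0,40,0,0,0],[0,0,0,44,0,0,0],[0,0,0,48,0,0,0],[0,0,0,50,0,0,0],[0,0,0,51.5,0,0,0],[0,0,0,51.5,0,0,0]]])

```text
clock: 59.18
tool_pos: [0.5714, -0.1477, 0.0092]
eef_rot: [0.025, 1.0, -0.0, -0.0]
contact_force: [-6.1, 1.5, 17.7]
opening: 0.241
finger_force: 60.0
```

Emit:
move_arm(targets=[[[0,0,0,0.5,0,0,0],[0,0,0,0.5,0,0,0],[0,0,0,0.5,0,0,0]]])

```text
clock: 59.55
tool_pos: [0.5714, -0.1477, 0.0091]
eef_rot: [0.025, 1.0, -0.0, -0.0]
contact_force: [-7.8, 1.1, 20.8]
opening: 0.241
finger_force: 60.0
```

Emit:
move_arm(targets=[[[0,0,0,-10,0,0,0],[0,0,0,-40,0,0,0],[0,0,0,-52,0,0,0],[0,0,38,-52,0,0,0],[0,0,76,-52,0,0,0],[0,0,76,-52,0,0,0],[0,0,76,-52,0,0,0]]])

```text
clock: 60.42
tool_pos: [0.5755, -0.0726, 0.0583]
eef_rot: [0.025, 1.0, -0.0, -0.0]
contact_force: [-0.8, -0.5, -3.3]
opening: 0.239
finger_force: 60.0
```

```bash
python3 - <<'E'
from h import *
r.snapshot("side");mallet(115,32);st=r.get_state();print(st["tool_pos"],st["contact_force"],st["moment"])
E
```

```text
shift [ 0.2 -0.2 48.6] turn [-0.1 -0.  -0.1]
[ 0.57543113 -0.07342895  0.05834702] [ 0.1317503  -0.90244619 -1.9271054 ] [ 0.00498498  0.0723307  -0.00608474]
```

Emit:
move_arm(targets=[[[0,0,0,15,0,0,0],[0,0,0,28,0,0,0],[0,0,0,32,0,0,0],[0,0,0,36,0,0,0],[0,0,0,40,0,0,0],[0,0,0,44,0,0,0],[0,0,0,48,0,0,0],[0,0,0,50,0,0,0],[0,0,0,51.5,0,0,0],[0,0,0,51.5,0,0,0]]])

```text
clock: 61.72
tool_pos: [0.5754, -0.0717, 0.0092]
eef_rot: [0.025, 1.0, -0.0, 0.0]
contact_force: [-7.6, 0.8, 17.1]
opening: 0.239
finger_force: 60.0
```

Emit:
move_arm(targets=[[[0,0,0,0.5,0,0,0],[0,0,0,0.5,0,0,0],[0,0,0,0.5,0,0,0]]])

```text
clock: 62.1
tool_pos: [0.5753, -0.0718, 0.009]
eef_rot: [0.025, 1.0, -0.0, 0.0]
contact_force: [-7.7, 0.7, 20.5]
opening: 0.238
finger_force: 60.0
```

Emit:
move_arm(targets=[[[0,0,0,-10,0,0,0],[0,0,0,-50,0,0,0],[0,0,0,-110,0,0,0],[0,0,0,-170,0,0,0],[0,-30,-40,-200,0,0,-2.8],[0,-70,-80,-210,0,0,-2.8],[0,-110,-110,-210,0,0,-2.8],[0,-122,-120,-210,0,0,-2.8],[0,-122,-120,-210,0,0,-2.8],[0,-122,-120,-210,0,0,-2.8]]])

```text
clock: 63.35
tool_pos: [0.6908, -0.1963, 0.2162]
eef_rot: [-0.0, 1.0, 0.001, -0.001]
contact_force: [0.3, 0.4, -3.0]
opening: 0.243
finger_force: 60.0
```

```bash
python3 - <<'E'
from h import *
import pickle
r.snapshot("side");st=r.get_state();c,a=snap("wrist","w30.png");pickle.dump((c,st),open("w30.pkl","wb"));print(st["tool_pos"])
s,b=snap("scene","c30.png");d,e=snap("side","s30.png")
q=proj(c,np.c_[[[.6,-.19,.03]]])[0].astype(int);print(q)
y0=max(0,q[1]-60)
A=cv2.resize(a[y0:y0+110,130:380],(800,352),interpolation=cv2.INTER_CUBIC)
B=np.hstack([cv2.resize(b[160:235,150:350],(430,161),interpolation=cv2.INTER_CUBIC),cv2.resize(e[110:190,220:310],(181,161),interpolation=cv2.INTER_CUBIC),np.zeros((161,189,3),np.uint8)])
cv2.imwrite("pics/z30.png",np.vstack([A,B]))
print("y0",y0)
E
```

```text
[ 0.69088968 -0.19622144  0.21658127]
[259  93]
y0 33
```

View pics/z30.png

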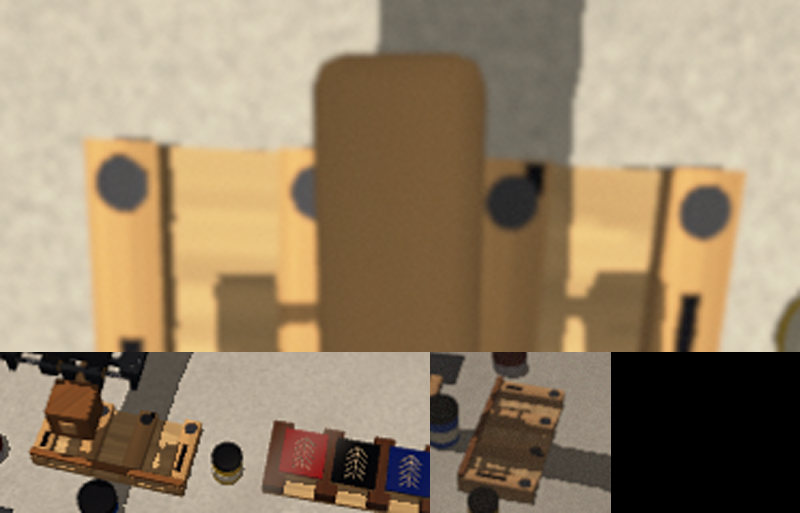

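The top strip shows all four dogs as dark discs flat in the lands. The scene strip shows red, black and blue face up on the rack. Next I'll lay the mallet back on the bench.

Emit:
move_arm(targets=[[[0,60,-5,0,0,0,0],[0,115,-25,0,0,0,1],[0,155,-70,0,0,0,1],[0,190,-120,0,0,0,1],[0,212,-175,0,0,0,1],[0,212,-228,20,0,0,1],[0,212,-232,80,0,0,1],[0,212,-232,140,0,0,1],[0,212,-232,190,0,0,1],[0,212,-232,215,0,0,1]]])

```text
clock: 64.8
tool_pos: [0.4781, -0.4281, -0.001]
eef_rot: [0.009, 1.0, 0.001, -0.001]
contact_force: [0.3, 0.1, -2.2]
opening: 0.24
finger_force: 60.0
```

```bash
python3 - <<'E'
from h import *
for k in range(4): r.snapshot("side")
rel([.478,-.429,-.0223],down(89));print(tool()[0])
E
```

```text
shift [ 2.1  0.6 24.7] turn [-0.   0.1 -0. ]
[ 0.48005207 -0.42963663  0.00244201]
```

Emit:
move_arm(targets=[[[0,0,0,12,0,0,0],[0,0,0,20,0,0,0],[0,0,0,23,0,0,0],[0,0,0,24.5,0,0,0],[0,0,0,24.5,0,0,0],[0.6,0,0,24.5,0,0,0],[0.6,0,0,24.5,0,0,0],[0.6,0,0,24.5,0,0,0],[0.6,0,0,24.5,0,0,0],[0.6,0,0,24.5,0,0,0]]])

```text
clock: 66.25
tool_pos: [0.4795, -0.4295, -0.0228]
eef_rot: [0.009, 1.0, 0.0, 0.0]
contact_force: [-0.6, 0.5, -0.3]
opening: 0.6
finger_force: 0.0
```

Emit:
move_arm(targets=[[[0.6,0,0,-15,0,0,0],[0.8,0,0,-50,0,0,0],[0.8,0,0,-110,0,0,0],[0.8,0,0,-170,0,0,0],[0.8,0,0,-230,0,0,0],[0.8,0,0,-250,0,0,0],[0.8,0,0,-250,0,0,0],[0.8,0,0,-250,0,0,0]]])

```text
clock: 67.25
tool_pos: [0.4785, -0.429, 0.2262]
eef_rot: [0.009, 1.0, 0.001, -0.001]
contact_force: [0.1, 0.3, 0.2]
opening: 0.803
finger_force: 0.0
```

```bash
python3 - <<'E'
from h import *
r.snapshot("side")
for n in("scene","side"): loc(n,rO,rY,.044,(0,0),50)
# knife & mallet presence by orange/brown contours in scene
c,a=snap("scene","c40.png");hsv=cv2.cvtColor(a,cv2.COLOR_BGR2HSV);H,S,V=[hsv[...,i].astype(int) for i in range(3)]
for nm,X,z in(("knife",(.49,.42),.054),("mallet",(.49,-.43),.05)):
    q=proj(c,[[*X,z]])[0];m=(S>100)&(H>5)&(H<25)&(np.hypot(*(np.mgrid[:384,:512]-q[::-1,None,None]))<35)
    k=max(cv2.findContours(m.astype(np.uint8),cv2.RETR_EXTERNAL,cv2.CHAIN_APPROX_NONE)[0],key=cv2.contourArea)
    b=cv2.minAreaRect((plane(c,k[:,0].astype(float),z)[:,:2]*1e3).astype(np.float32));print(nm,b)
st=r.get_state();print(st["tool_pos"],st["opening"],st["contact_force"])
E
```

```text
scene red [ 13.7 -58.7] [37.1 75.1] 57.7
scene blue [ 1.7 84.1] [80.5 69.7] 0.1
scene black [135.8 -79.9] [64.  44.1] 52.7
scene black [ 3.5 -1.4] [69.7 80.8] 88.9
side red [ -2.  -84.6] [72.  81.1] 89.7
side blue [-0.7 86. ] [68.8 77.5] 89.7
side black [-5.   0.4] [ 71.4 114.5] 88.9
knife ((490.61212158203125, 420.4850158691406), (19.631877899169922, 97.57038879394531), 80.57086181640625)
mallet ((450.632568359375, -443.6808166503906), (89.02566528320312, 189.21446228027344), 81.097412109375)
[ 0.47879556 -0.42905141  0.22576432] 0.8004631489957507 [ 0.40441677 -0.40092705  1.12053889]
```

```bash
python3 -c "
from plant import r
print(r.finish_job())"
```

```text
the job is handed in; nothing more can be done
None
```

I handed the job in at about 67 s: all three blocks lie face up on the rack, all four dogs look flush in the last picture, and the knife and mallet are back on the bench top.

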